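# Unstack the new stock onto its display plinths

### The arm

A 7-joint arm with a two-finger parallel gripper is mounted at the origin on the work surface. World frame = base frame: x ahead of the robot, y to its left, z up, the work surface at z = 0. Lengths are in mm, angles in degrees, forces in N, time in s.
With the tool pointing down it reaches from about 425 to 975 mm from the base axis. Payload 16.7 kg.
Tool frame: the origin (TCP) lies at the very end of the fingers, on their centre line; the grasp point (between the pads) lies 19 mm behind it; y points along the fingers, z is the direction in which the jaws open and shut, and the axes are right-handed (so a half turn about y gives the same grasp; the last joint's range is limited). The gripper opens to 85 mm and grips with 20 to 120 N. Pads are 22 mm wide; open, the fingers measure 114 mm over their backs; the gripper's body (76 mm by 85 mm) begins 54 mm behind the grasp point. The pads swing forward as they close: fully open they stand 13 mm farther back than shut.
Start: joints at [62.939, 24.414, 4.234, 92.017, -1.954, 63.644, -3.845], TCP at [214.094, -640.109, 231.302] pointing down, gripper open.
Joint ranges: [-163.25, 163.25], [-28.42, 122.38], [-70.27, 78.77], [12.13, 141.07], [-58.53, 238.53], [9.26, 117.41], [-156.51, 156.51]. Speed limits (degrees/s): [108.29, 108.29, 136.94, 136.94, 172.46, 172.46, 172.46].

### API

Orientations are given as a 3x3 rotation matrix whose columns are the frame's x, y, z axes.
In Python, from plant import env gives the robot as it stands.
- The arm moves only by the tool move_arm, never from a script. Its argument "steps" is one flat list of numbers, 7 for each row, row after row: the shift along the tool's x, y, z in cm, then the turn, a rotation vector about the tool's x, y, z in degrees, then the finger opening in cm, from 0 to 8.54. A call has 1 to 12 rows; each row shifts and turns the pose as measured when the row begins, along the tool's axes as they then stand; what a row does not reach is not made up. A row lasts 1/8 s, in which the tool goes at most 62.5 mm and 10.7 degrees, less where a joint would pass 70% of its speed; a pose out of reach is approached as far as the arm can. A call with a gripper value outside its range is refused whole. The fingers move at their own pace and stop on an object; the grip force is fixed at half the most. Time passes only in rows, so rows that do not move let the fingers close. It gives the time, the measured TCP pose, the force and the opening at its end, in the units of the state.
- env.get_state(): the state, without advancing time (a new reading comes with each control period).
- env.grab_frame(name): name is "scene" or "top" or "wrist"; returns (picture, depth): 400x640x3 uint8, red, green, blue; 400x640 float32, mm along the optical axis (not along the pixel's ray), 0 where there is no reading.
- env.camera_info(name): a dict with "fx", "fy", "cx", "cy" (pixels), "origin" and "rotation" of the camera in the world; the wrist camera has in their place "mount" (4x4, takes a point from camera to tool coordinates, whose origin is the TCP and whose axes are the tool frame's). Camera axes: x right, y down, z forward; pixel columns grow to the right and rows downward; lengths in mm; the calibration is good to about 2 mm. The wrist camera is an equidistant fisheye: a pixel r from the principal point sees the ray r / f radians off the axis. A picture is of the moment at which its call begins: read the wrist's pose just before it. camera_info takes no time and is no camera call.
- env.job_done(): hands the job in, once; it reports no verdict.
Trained networks look in the newest picture that a camera, given by its name, has taken for a name from the list of things; names that differ only in an ending like _2 or _b are one class to them, and where a whole thing is asked for, a point or a joint stands for the part that bears it (a point fixed in the world has none). Each returns a list of dicts, best first, with "confidence" (0 to 1); they miss things now and then, are a little off and sometimes report something else, mostly with a low value. They report only what shows in the picture. A call takes as long as a camera call. They do not tell look-alikes from the thing itself.
- env.boxes_of(camera, target): "at" ([column, row] in pixels, amid what is visible of it).
- env.regions_of(camera, target): "pixels" (400x640 bool, what is visible of it) and "at" ([column, row] in pixels, amid what is visible of it).
The state is a dict: "clock": time; "q": joint angles; "dq": joint speeds; "joint_efforts": joint torques, N m; "eef_pos": TCP position; "orientation": TCP orientation; "wrist_force": force on the tool from outside, world axes, zero at the start; "torque": the same for the moment, N m; "gripper_width": finger opening in mm.
Only numpy, scipy, OpenCV 4.12 (cv2) and the standard library are available. Lean on these libraries where they do the work, as an engineer would, in place of code of your own. Each camera call takes 0.05 s, during which the arm holds its last target.

### The job

Take apart the pile of new stock on the shop counter and stand each of its four packs, right way up, in the middle of the wooden display plinth that has the same outline: oblong tin, square box, round tin and slim carton, with their sides parallel to the plinth's sides. Never tip a pack over on the way, and leave the ink jar and the tape roll where they are.

Things in the scene. Friction and masses are not known exactly. Their poses are not given: they have to be found in the camera images.
- oblong_tin_mid (a point): Loose oblong dark grey metal tin, 134 x 60 mm, 24 mm high, flat closed lid; the bottom of the pile, standing on the counter. Point: its centre, 12 mm above its underside; x along the 134 mm length, y across the 60 mm width, z up. About 0.13 to 0.25 kg.
- square_box_mid (a point): Loose square white plastic box, 58 x 58 mm, 28 mm high, closed; second from the bottom of the pile, resting on the oblong tin, up to 20 mm off-centre along it and somewhat turned. Point: its centre, 14 mm above its underside; x and y square to its sides, z up. About 0.1 kg.
- round_tin_mid (a point): Loose round brass-coloured metal tin, 44 mm in diameter, 30 mm high, closed; third in the pile, resting on the square box. Point: its centre, 15 mm above its underside; z up. About 0.08 kg.
- slim_carton_mid (a point): Loose slim off-white paperboard carton with a thin grey band, 50 x 18 mm, 16 mm high; top of the pile, resting on the round tin. Point: its centre, 8 mm above its underside; x along the 50 mm length, y across the 18 mm width, z up. About 0.03 kg.
- oblong_plinth: Display plinth of the oblong tin: flat pale wooden slab 150 x 76 mm, 12 mm thick, fixed to the counter. Origin: centre of its underside, at counter height; its flat top is 12 mm above. x along the 150 mm length.
- square_plinth: Display plinth of the square box: flat pale wooden slab 76 x 76 mm, 12 mm thick, fixed. Origin: centre of its underside, top 12 mm above; x and y square to its sides.
- round_plinth: Display plinth of the round tin: flat pale wooden disc 64 mm in diameter, 12 mm thick, fixed. Origin: centre of its underside, top 12 mm above.
- slim_plinth: Display plinth of the slim carton: flat pale wooden slab 70 x 38 mm, 12 mm thick, fixed. Origin: centre of its underside, top 12 mm above; x along the 70 mm length.
- ink_jar_mid (a point): Loose amber glass ink jar with black cap, 42 mm in diameter, 46 mm high, a bystander to be left standing. Point: its centre, 23 mm above the counter.
- tape_roll_mid (a point): Loose roll of clear tape lying flat, 48 mm in diameter, 19 mm high, a bystander to be left lying. Point: its centre, 9.5 mm above the counter.
Things that resemble listed ones, but are neither listed nor needed, are in the scene too. What is shaped like the round_plinth but red or turquoise is not meant. What is shaped like the part that bears square_box_mid but turquoise is not meant.

How it is judged (in metres and radians):
At the end, for the whole second after the job is handed in: Each pack rests upright (0.1 rad), still, on the plinth of its own outline, centre within 14 mm of the plinth's; the oblong tin, slim carton and square box have sides parallel to the plinth's within 0.22 rad (either way round); ink jar and tape roll within 25 mm of their start (horizontal distance between oblong_tin_mid and oblong_plinth below 0.014 m and z of oblong_tin_mid in the frame of oblong_plinth between 0.02 and 0.028 m and angle between each of oblong_tin_mid, square_box_mid, round_tin_mid, slim_carton_mid's own z axis and vertical below 0.1 rad and linear speed of each of oblong_tin, square_box, round_tin, slim_carton below 0.02 m/s and angle between the x axis of oblong_tin_mid and the x axis of oblong_plinth, either way round below 0.22 rad and horizontal distance between square_box_mid and square_plinth below 0.014 m and z of square_box_mid in the frame of square_plinth between 0.022 and 0.03 m and (angle between the x axis of square_box_mid and the x axis of square_plinth, either way round below 0.22 rad or angle between the x axis of square_box_mid and the y axis of square_plinth, either way round below 0.22 rad) and horizontal distance between round_tin_mid and round_plinth below 0.014 m and z of round_tin_mid in the frame of round_plinth between 0.023 and 0.031 m and horizontal distance between slim_carton_mid and slim_plinth below 0.014 m and z of slim_carton_mid in the frame of slim_plinth between 0.016 and 0.024 m and angle between the x axis of slim_carton_mid and the x axis of slim_plinth, either way round below 0.22 rad and distance of each of ink_jar_mid, tape_roll_mid from where it was at the start of the episode below 0.025 m); the robot touches nothing.
It fails at once if a pack is tipped over (more than 45 degrees) (angle between any of oblong_tin_mid, square_box_mid, round_tin_mid, slim_carton_mid's own z axis and vertical above 0.785 rad).
It fails at once if the ink jar is shifted by more than 25 mm or tipped over (distance of ink_jar_mid from where it was at the start of the episode above 0.025 m or angle between ink_jar_mid's own z axis and vertical above 0.5 rad).
It fails at once if the tape roll is shifted by more than 25 mm or tipped over (distance of tape_roll_mid from where it was at the start of the episode above 0.025 m or angle between tape_roll_mid's own z axis and vertical above 0.5 rad).
It also fails if it takes over 128 s, if anything falls off the work surface, if the arm or the gripper's body presses on something with over 40 N, if the wrist force passes 120 N, or if a joint passes its speed limit or range.

## Working session

There is one attempt and no reset: what is moved stays moved. The work goes in short steps, Python scripts to look and compute and a tool call to move; the robot and the scene stay as the last step left them, time stands still between calls to the robot, and variables do not carry over. Pictures are saved under pics/ and viewed, and the job is handed in when it is done.

Besides the shell and the picture viewer there is one more tool, called after "Request:" in YAML: its name, and indented under it one key for each argument. move_arm: Moves the arm, as the interface text tells. Its arguments: {"type":"object","properties":{"steps":{"type":"array"}},"required":["steps"]}

```bash
ls; mkdir -p pics; python3 - <<'E'
from plant import env
import cv2, numpy as np
s=env.get_state(); print(s['clock'],s['eef_pos'],s['orientation'],s['gripper_width'])
for n in ("scene","top","wrist"):
    p,d=env.grab_frame(n); cv2.imwrite(f"pics/{n}0.png",p[:,:,::-1]); np.savez(f"{n}0.npz",p=p,d=d)
    print(n,env.camera_info(n))
E
```

```text
pics
0.0 [ 213.97427251 -639.75426948  230.61848576] [[-9.48339293e-01 -5.03648270e-04  3.17257517e-01]
 [-3.17257898e-01  1.15947925e-03 -9.48338590e-01]
 [ 1.09775581e-04 -9.99999201e-01 -1.25936613e-03]] 85.63707707523615
scene {'fx': 420.78655599758025, 'fy': 420.78655599758025, 'cx': 323.06588416842254, 'cy': 192.36826935558636, 'origin': array([1155.69199742,  -38.46741285,  750.87604826]), 'rotation': array([[ 0.07349295,  0.71093038, -0.69941174],
       [ 0.99719102, -0.04222195,  0.06186576],
       [ 0.01445172, -0.7019938 , -0.71203641]])}
top {'fx': 416.1843411036329, 'fy': 416.1843411036329, 'cx': 322.25725064913877, 'cy': 200.7221409446459, 'origin': array([ 304.44046798,    6.03018656, 1207.88040573]), 'rotation': array([[ 0.01180307, -0.98278299,  0.18438626],
       [-0.99979077, -0.01467992, -0.01424498],
       [ 0.0167065 , -0.18417954, -0.98275062]])}
wrist {'fx': 309.70691628693146, 'fy': 309.70691628693146, 'cx': 320.99047236617986, 'cy': 197.20972278374285, 'mount': array([[-5.74001810e-04,  9.50246656e-01,  3.11497936e-01,
        -7.95028901e+01],
       [ 1.11399224e-03, -3.11497186e-01,  9.50246422e-01,
        -1.42514138e+02],
       [ 9.99999215e-01,  8.92449451e-04, -8.79767454e-04,
         3.45148259e-01],
       [ 0.00000000e+00,  0.00000000e+00,  0.00000000e+00,
         1.00000000e+00]])}
```

View pics/scene0.png

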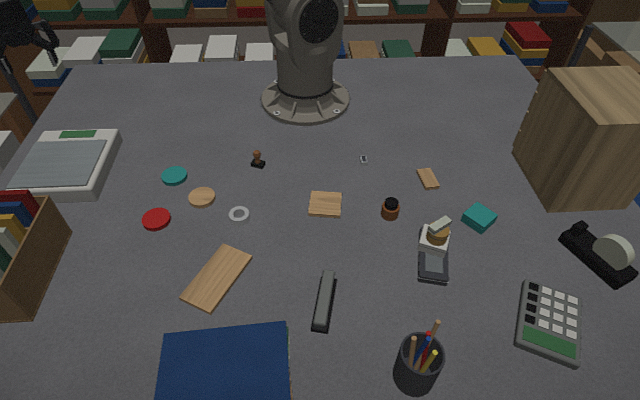

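View pics/top0.png

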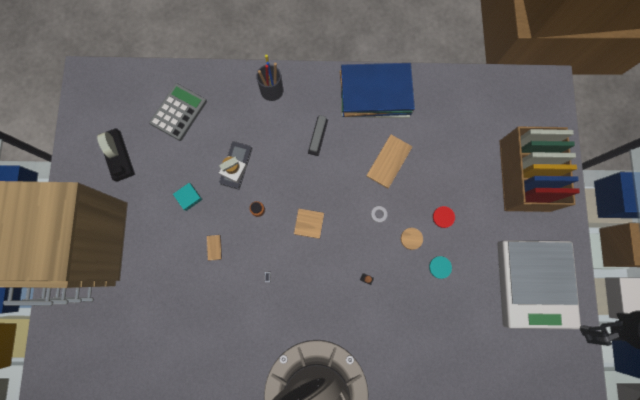

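View pics/wrist0.png

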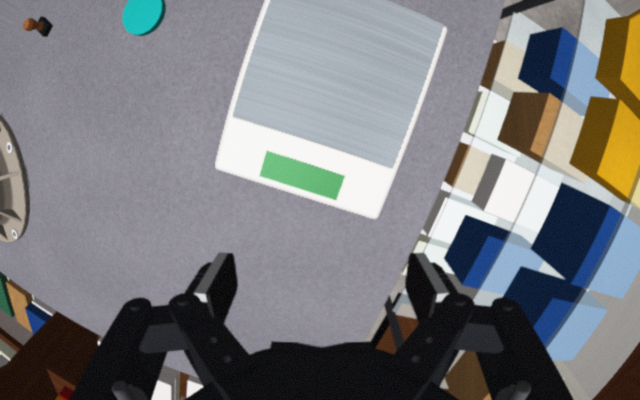

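Scene: the pile is at top-view (235,165), with the oblong plinth at (390,162), square plinth (309,223), wooden round plinth (412,239), slim plinth (214,247), ink jar (257,209) and tape roll (379,214). Look-alikes: red disc (444,217), turquoise disc (441,267), turquoise box (187,196).

```bash
cat > h.py <<'E'
from plant import env
import cv2, numpy as np
def deproj(cam,d,mask,ci=None):
    ci=ci or env.camera_info(cam)
    v,u=np.nonzero(mask&(d>0)); z=d[v,u].astype(float)
    P=np.c_[(u-ci['cx'])/ci['fx']*z,(v-ci['cy'])/ci['fy']*z,z]
    return P@np.array(ci['rotation']).T+ci['origin']
def rect(xy):
    (c,s,a)=cv2.minAreaRect(xy.astype(np.float32))
    if s[0]<s[1]: a+=90; s=s[::-1]
    a=(a+90)%180-90
    return np.round(c,1),np.round(s,1),round(a,1)
def ray(cam,uv,h):
    ci=env.camera_info(cam); r=np.array(ci['rotation'])@[(uv[0]-ci['cx'])/ci['fx'],(uv[1]-ci['cy'])/ci['fy'],1]
    t=(h-ci['origin'][2])/r[2]; return ci['origin']+t*r
E
python3 - <<'E'
from h import *
names=["oblong_tin_mid","square_box_mid","round_tin_mid","slim_carton_mid","oblong_plinth","square_plinth","round_plinth","slim_plinth","ink_jar_mid","tape_roll_mid"]
for cam in("top","scene"):
    p,d=env.grab_frame(cam)
    for n in names:
        for r in env.regions_of(cam,n)[:3]:
            if r['confidence']<.3: continue
            P=deproj(cam,d,r['pixels'])
            print(cam,n,round(r['confidence'],2),np.round(r['at']),len(P),'zmed',np.percentile(P[:,2],[10,50,90]).round(1),'mean',P.mean(0).round(0), *rect(P[:,:2]))
print(env.get_state()['clock'])
E
```

```text
top oblong_tin_mid 0.95 [236. 157.] 539 zmed [16.5 22.7 25.8] mean [641. 240.  22.] [633.  246.5] [134.3  73. ] -13.8
top square_box_mid 0.78 [236. 174.] 216 zmed [36.  49.5 53. ] mean [600. 238.  47.] [612.5 247.2] [59.1 56.8] -26.0
top square_box_mid 0.61 [187. 197.] 402 zmed [22.4 26.6 29.6] mean [534. 377.  26.] [535.  379.2] [56.5 56.3] 36.6
top slim_carton_mid 0.67 [231. 160.] 144 zmed [86.9 96.2 99.6] mean [614. 250.  94.] [613.5 259.6] [68. 34.] -86.4
top oblong_plinth 0.8 [391. 160.] 1254 zmed [ 7.8 11.1 14.1] mean [ 654. -210.   11.] [ 655.6 -210.6] [151.3  79.9] -29.3
top square_plinth 0.82 [313. 222.] 724 zmed [ 7.2 10.7 14.2] mean [463.  27.  10.] [465.3  26.5] [81.7 79.1] -8.7
top round_plinth 0.89 [409. 239.] 384 zmed [ 8.1 11.3 14.1] mean [ 423. -270.   11.] [ 423.7 -270.9] [62. 60.] -65.3
top round_plinth 0.72 [445. 214.] 388 zmed [ 7.7 11.  13.9] mean [ 488. -367.   11.] [ 488.2 -369.5] [66.7 64.5] -46.2
top round_plinth 0.56 [440. 269.] 402 zmed [ 8.  11.3 14.5] mean [ 342. -349.   11.] [ 342.7 -350.5] [61.6 60.1] -85.1
top slim_plinth 0.82 [215. 246.] 369 zmed [ 5
[... 1024 characters left out ...]
ound_plinth 0.89 [174. 174.] 398 zmed [ 8.7 13.1 15. ] mean [ 348. -349.   12.] [ 345.2 -349.4] [63.6 61.7] 55.3
scene round_plinth 0.81 [204. 198.] 454 zmed [ 9.2 13.2 15. ] mean [ 429. -268.   13.] [ 425.9 -268.7] [62.8 62.7] -42.6
scene round_plinth 0.58 [429. 245.] 446 zmed [30.5 50.3 54.4] mean [632. 239.  46.] [616.3 250.4] [60.9 59.9] 65.5
scene slim_plinth 0.8 [426. 178.] 343 zmed [ 7.2 13.1 15.1] mean [396. 297.  12.] [387.  298.1] [85.9 39.2] 4.9
scene ink_jar_mid 0.49 [328. 205.] 854 zmed [ 7.3 13.  15. ] mean [468.  29.  12.] [458.4  30.2] [94.9 79.8] -5.9
scene tape_roll_mid 0.6 [238. 213.] 323 zmed [ 5.5 18.4 21.3] mean [ 497. -173.   16.] [ 491.1 -169.8] [59.4 44.9] -40.5
1.25
```

```bash
python3 - <<'E'
import cv2
a=cv2.imread('pics/top0.png')[130:240,180:290]; cv2.imwrite('pics/ctop.png',cv2.resize(a,None,fx=5,fy=5,interpolation=cv2.INTER_CUBIC))
a=cv2.imread('pics/scene0.png')[160:290,370:510]; cv2.imwrite('pics/cscene.png',cv2.resize(a,None,fx=4.5,fy=4.5,interpolation=cv2.INTER_CUBIC))
E
```

```text
(no output)
```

View pics/ctop.png

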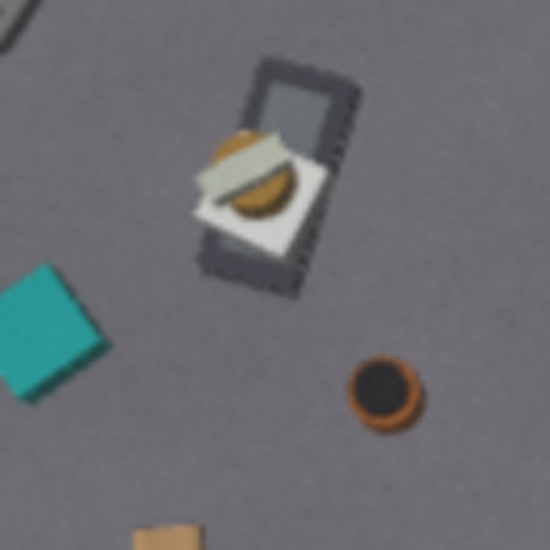

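View pics/cscene.png

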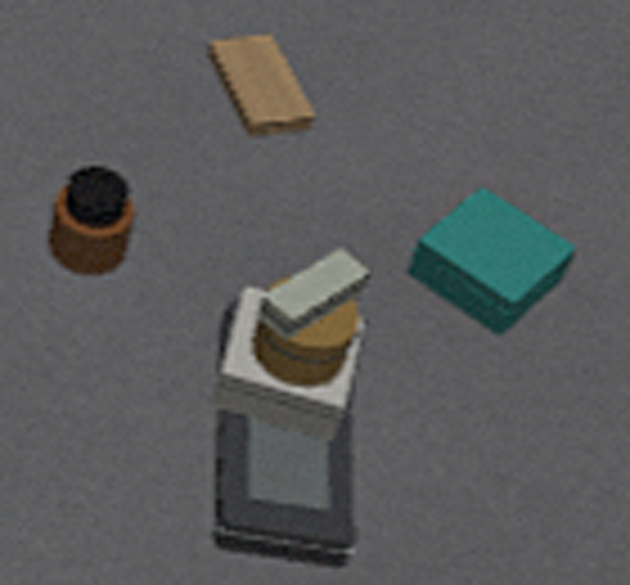

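Pile from the bottom: grey oblong tin, white box, brass tin and off-white carton at the top. The turquoise box stands apart at scene (480,217). Carton on top at top-view (229,164), next I'll check the depths and plan the first hover.

```bash
cat >> h.py <<'E'
def plan(pos,jaw=None):
    """pos world mm target TCP, jaw = world angle (deg, mod 180) of jaw axis"""
    s=env.get_state(); p=np.array(s['eef_pos']); R=np.array(s['orientation'])
    cur=np.degrees(np.arctan2(R[1,2],R[0,2])); d=0
    if jaw is not None:
        d=(jaw-cur+90)%180-90
    print('clock',round(s['clock'],2),'pos',p.round(1),'jaw',round(cur,1),'q',np.round(s['q'],0),'w',round(s['gripper_width'],1),'F',np.round(s['wrist_force'],1), 'tilt',np.round(R[2],3))
    # current-orientation shift
    print('shift now-frame cm',(R.T@(np.array(pos)-p)/10).round(2),'turn y',-round(d,1), '(alt',-round(d-180 if d>0 else d+180,1),')')
    a=np.radians(cur+d); z=np.array([np.cos(a),np.sin(a),0]); y=np.array([0,0,-1.]); x=np.cross(y,z)
    T=np.c_[x,y,z]; print('shift after-turn cm',(T.T@(np.array(pos)-p)/10).round(2))
    # tilt correction (small) to level, in tool axes after turn
    rv=cv2.Rodrigues(R.T@T)[0].ravel(); print('full rotvec deg',np.degrees(rv).round(1))
def wpts(d,mask=None):
    ci=env.camera_info('wrist'); s=env.get_state()
    if mask is None: mask=np.ones(d.shape,bool)
    v,u=np.nonzero(mask&(d>0)); z=d[v,u].astype(float)
    a=(u-ci['cx'])/ci['fx']; b=(v-ci['cy'])/ci['fy']; r=np.hypot(a,b)+1e-9
    k=np.tan(r)/r*z; P=np.c_[a*k,b*k,z,np.ones(len(z))]
    T=P@np.array(ci['mount']).T
    return T[:,:3]@np.array(s['orientation']).T+s['eef_pos'],(v,u)
E
python3 - <<'E'
from h import *
T=np.load('top0.npz'); d=T['d']
for u0,u1,v0,v1 in [(0,125,180,290)]:
    m=np.zeros(d.shape,bool); m[v0:v1,u0:u1]=1
    P=deproj('top',d,m); Q=P[P[:,2]>40]; print(Q.min(0),Q.max(0),np.percentile(Q,[2,50,98],axis=0).round())
for n,uv,h in [('carton',(229,164),98)]: print(n,ray('top',uv,h))
plan([615,255,210],30)
E
```

```text
[268.91427029 556.34936183  40.07962771] [519.31717919 737.63075802 265.20251759] [[282. 558.  55.]
 [399. 594. 257.]
 [514. 719. 262.]]
carton [611.534476   247.48905862  98.        ]
clock 1.25 pos [ 214.1 -640.1  231.3] jaw -71.5 q [63. 24.  4. 92. -2. 64. -4.] w 85.4 F [ 0.2  0.7 -0.4] tilt [ 0. -1. -0.]
shift now-frame cm [-66.41   2.13 -72.18] turn y 78.5 (alt -101.5 )
shift after-turn cm [ 57.47   2.13 -79.48]
full rotvec deg [ 0.  78.5  0. ]
```

Request:
move_arm:
  steps: [-5.8,0,-0.3,0,-5,0,8.5,-5.8,0,-0.3,0,-5,0,8.5,-5.8,0,-0.3,0,-5,0,8.5,-5.8,0,-0.3,0,-5,0,8.5,-5.8,0,-0.3,0,-5,0,8.5,-5.8,0,-0.3,0,-5,0,8.5,-5.8,0,-0.3,0,-5,0,8.5,-5.8,0,-0.3,0,-5,0,8.5,-5.8,0,-0.3,0,-5,0,8.5,-5.8,0,-0.3,0,-5,0,8.5,-5.8,0,-0.3,0,-5,0,8.5,-5.8,0,-0.3,0,-5,0,8.5]

```text
clock: 2.75
eef_pos: [655.5, -124.6, 229.9]
orientation: [[-0.177, 0.0, 0.984], [-0.984, -0.003, -0.177], [0.003, -1.0, 0.001]]
wrist_force: [0.9, -0.0, 0.2]
gripper_width: 85.0
```

```bash
python3 -c "
from h import *
plan([612,248,200],30)"
```

```text
clock 2.75 pos [ 655.5 -124.6  229.9] jaw -10.2 q [ 19.  25. -19.  92.   9.  65. -12.] w 85.0 F [ 0.9 -0.   0.2] tilt [ 0.003 -1.     0.001]
shift now-frame cm [-35.91   2.88 -10.88] turn y -40.2 (alt 139.8 )
shift after-turn cm [-34.44   2.99  14.86]
full rotvec deg [  0.  -40.2   0.2]
```

Request:
move_arm:
  steps: [-5.3,0.4,0,0,-6.7,0,8.5,-5.3,0.4,0,0,-6.7,0,8.5,-5.3,0.4,0,0,-6.7,0,8.5,-5.3,0.4,0,0,-6.7,0,8.5,-5.3,0.4,0,0,-6.7,0,8.5,-5.3,0.4,0,0,-6.7,0,8.5]

```text
clock: 3.5
eef_pos: [617.2, 195.2, 204.6]
orientation: [[0.52, 0.003, 0.854], [-0.854, -0.002, 0.52], [0.003, -1.0, 0.001]]
wrist_force: [-0.1, 0.2, 0.3]
gripper_width: 85.1
```

```bash
python3 -c "
from h import *
plan([612,248,200],30)"
```

```text
clock 3.5 pos [617.2 195.2 204.6] jaw 31.3 q [  1.  26. -32.  96.  16.  62.  -5.] w 85.1 F [-0.1  0.2  0.3] tilt [ 0.003 -1.     0.001]
shift now-frame cm [-4.78  0.44  2.3 ] turn y 1.3 (alt -178.7 )
shift after-turn cm [-4.83  0.46  2.19]
full rotvec deg [-0.1  1.3  0.2]
```

Request:
move_arm:
  steps: [-4.8,0.4,2.2,0,0,0,8.5,0,0,0,0,0,0,8.5]

```text
clock: 3.75
eef_pos: [608.2, 253.9, 200.6]
orientation: [[0.527, 0.002, 0.85], [-0.85, -0.001, 0.527], [0.002, -1.0, 0.002]]
wrist_force: [-0.5, -1.2, 0.4]
gripper_width: 85.1
```

```bash
cat >> h.py <<'E'
def shot(tag,names=()):
    s=env.get_state(); p,d=env.grab_frame('wrist'); cv2.imwrite(f'pics/{tag}.png',p[:,:,::-1]); np.savez(f'{tag}.npz',p=p,d=d,pos=s['eef_pos'],R=s['orientation'])
    out={}
    for n in names:
        for r in env.regions_of('wrist',n)[:2]:
            if r['confidence']<.3: continue
            P,_=wpts(d,r['pixels'])
            zt=np.percentile(P[:,2],90) if len(P) else 0
            Q=P[abs(P[:,2]-np.median(P[:,2]))<5]
            print(n,round(r['confidence'],2),np.round(r['at']),len(P),'z',np.percentile(P[:,2],[10,50,90]).round(1),*rect(Q[:,:2]),'mean',Q.mean(0).round(1))
    return p,d
E
python3 - <<'E'
from h import *
shot('w1',["slim_carton_mid","round_tin_mid","square_box_mid","oblong_tin_mid"])
plan([612,248,200],30)
E
```

```text
slim_carton_mid 0.95 [329. 200.] 1248 z [96.6 97.7 98.6] [618.4 245.3] [50.5 17.6] -58.7 mean [617.  246.8  97.7]
round_tin_mid 0.55 [339. 198.] 956 z [73.3 81.6 82.6] [620.9 244.2] [41.3 39.3] 32.2 mean [622.4 245.6  81.7]
square_box_mid 0.96 [330.  36.] 3198 z [26.3 27.5 28.6] [540.4 375.2] [58.2 58.1] 37.6 mean [540.7 374.3  27.5]
square_box_mid 0.93 [313. 172.] 1645 z [43.5 51.6 52.6] [616.1 242.8] [58.3 58.2] 65.0 mean [606.3 250.   51.6]
oblong_tin_mid 0.55 [358. 202.] 3155 z [22.5 23.9 25. ] [636.8 240.6] [134.1  59.5] -15.3 mean [645.2 242.8  23.9]
clock 4.0 pos [610.7 247.3 200.6] jaw 31.3 q [ -4.  28. -33.  94.  17.  63. -10.] w 85.3 F [-0.5  0.1  0.2] tilt [ 0.004 -1.     0.001]
shift now-frame cm [0.   0.06 0.15] turn y 1.3 (alt -178.7 )
shift after-turn cm [0.   0.06 0.15]
full rotvec deg [-0.1  1.3  0.3]
```

View pics/w1.png

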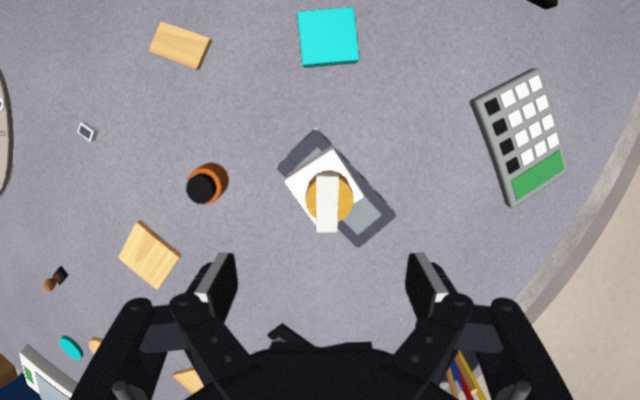

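Wrist view: carton at (329,200) on the brass tin, on the white box (313,172), on the grey tin; wooden slim plinth (180,46), square plinth (150,255), jar (205,185), turquoise box at (328,38). The arm was still settling, so I'll retake with the pose read first.

```bash
python3 - <<'E'
s=open('h.py').read()
s=s.replace("def wpts(d,mask=None):\n    ci=env.camera_info('wrist'); s=env.get_state()","def wpts(d,mask=None,s=None):\n    ci=env.camera_info('wrist'); s=s or env.get_state()")
s=s.replace("P,_=wpts(d,r['pixels'])","P,_=wpts(d,r['pixels'],s)")
open('h.py','w').write(s)
E
python3 - <<'E'
from h import *
shot('w2',["slim_carton_mid","round_tin_mid","square_box_mid","oblong_tin_mid","slim_plinth","square_plinth","ink_jar_mid"])
plan([612,248,200],30)
E
```

```text
slim_carton_mid 0.93 [331. 190.] 1345 z [96.5 97.7 98.6] [616.2 250.2] [50.6 18. ] -58.8 mean [615.2 251.2  97.7]
round_tin_mid 0.93 [342. 189.] 960 z [72.6 81.6 82.6] [618.8 250.8] [42.9 38.7] 30.9 mean [620.2 252.1  81.7]
square_box_mid 0.58 [315. 168.] 1639 z [44.5 51.5 52.7] [613.9 249.4] [58.9 58.5] 65.4 mean [603.5 256.7  51.6]
square_box_mid 0.56 [327.  29.] 3271 z [26.5 27.9 28.9] [536.6 381.5] [58.7 58.6] -52.6 mean [537.1 380.7  27.9]
slim_plinth 0.97 [182.  42.] 1755 z [10.6 12.  13.1] [391.8 297.8] [70.8 38.2] 6.3 mean [393.9 298.2  12. ]
square_plinth 0.64 [151. 252.] 2328 z [ 9.9 11.6 12.6] [464.3  28. ] [77.4 76.7] 80.7 mean [465.5  31.7  11.6]
ink_jar_mid 0.72 [207. 178.] 1340 z [14.6 39.4 46.3] [505.8 185.6] [31.8 16.5] -16.7 mean [508.5 188.8  39.8]
clock 4.4 pos [610.2 248.6 200.7] jaw 31.4 q [ -4.  28. -33.  94.  17.  63. -10.] w 85.0 F [-0.   0.9 -0.8] tilt [ 0.004 -1.     0.001]
shift now-frame cm [0.14 0.07 0.12] turn y 1.4 (alt -178.6 )
shift after-turn cm [0.14 0.07 0.12]
full rotvec deg [-0.1  1.4  0.2]
```

Request:
move_arm:
  steps: [0.1,3,0.3,0,0,0,8.5,0.1,3,0.3,0,0,0,8.5,0,2,0,0,0,0,8.5,0,0,0,0,0,0,8.5,0,0,0,0,0,0,8.5]

```text
clock: 5.03
eef_pos: [617.7, 250.2, 120.2]
orientation: [[0.521, 0.005, 0.854], [-0.854, -0.002, 0.521], [0.004, -1.0, 0.004]]
wrist_force: [0.5, 0.5, -0.4]
gripper_width: 84.9
```

```bash
python3 - <<'E'
from h import *
shot('w3',["slim_carton_mid"])
plan([616.2,250.2,85],31.2)
E
```

```text
slim_carton_mid 0.77 [320. 229.] 2528 z [96.5 97.7 98.5] [616.2 250. ] [51.2 18. ] -58.6 mean [615.  252.   97.7]
clock 5.12 pos [617.7 250.1 120.3] jaw 31.4 q [ -5.  33. -31.  97.  20.  55. -12.] w 84.7 F [-0.2 -0.2 -0.7] tilt [ 0.004 -1.     0.004]
shift now-frame cm [-0.1   3.53 -0.14] turn y 0.2 (alt -179.8 )
shift after-turn cm [-0.09  3.53 -0.12]
full rotvec deg [-0.2  0.2  0.2]
```

View pics/w3.png

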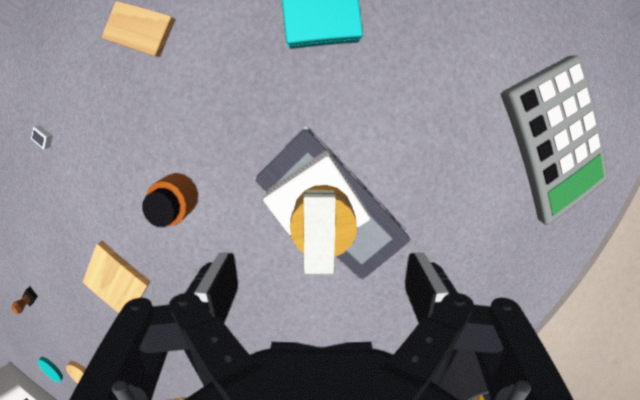

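The carton is consistent at (616,250). Going down and closing.

Request:
move_arm:
  steps: [-0.1,2,-0.1,0,0,0,8.5,0,1.5,0,0,0,0,8.5,0,0,0,0,0,0,8.5,0,0,0,0,0,0,5,0,0,0,0,0,0,3,0,0,0,0,0,0,1,0,0,0,0,0,0,1,0,0,0,0,0,0,1,0,0,0,0,0,0,1]

```text
clock: 6.25
eef_pos: [617.5, 250.8, 85.5]
orientation: [[0.521, 0.008, 0.854], [-0.854, -0.001, 0.521], [0.005, -1.0, 0.007]]
wrist_force: [-0.6, 0.3, 0.0]
gripper_width: 16.3
```

```bash
python3 - <<'E'
from h import *
shot('w4',["slim_carton_mid"])
plan([616.2,250.2,180],31.2)
E
```

```text
slim_carton_mid 0.67 [321. 257.] 3609 z [93.  98.1 98.9] [617.4 250.8] [51.8 18.6] -58.9 mean [615.5 253.5  98.1]
clock 6.35 pos [617.5 250.8  85.4] jaw 31.4 q [ -6.  35. -30.  98.  22.  52. -14.] w 16.5 F [ 0.6  0.2 -0.5] tilt [ 0.005 -1.     0.007]
shift now-frame cm [ 0.03 -9.46 -0.08] turn y 0.2 (alt -179.8 )
shift after-turn cm [-0.01 -9.46 -0.14]
full rotvec deg [-0.4  0.2  0.3]
```

View pics/w4.png

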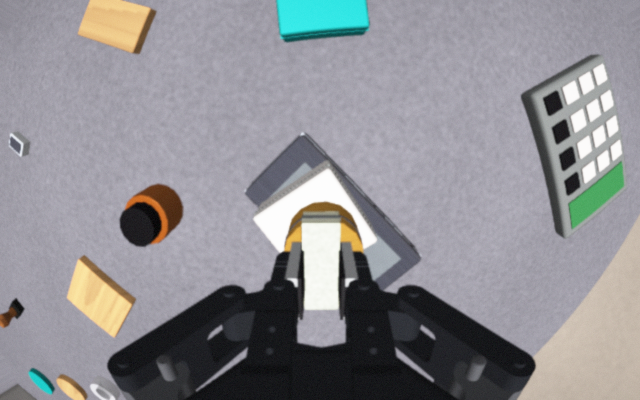

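Request:
move_arm:
  steps: [0,-1,0,0,0,0,1,0,-3,0,0,0,0,1,0,-5,0,0,0,0,1,0,0,0,0,0,0,1,0,0,0,0,-5,0,1,0,0,0,0,-10,0,1,0,0,0,0,-10,0,1,0,0,0,0,-10,0,1]

```text
clock: 7.35
eef_pos: [616.2, 251.1, 180.7]
orientation: [[0.923, 0.009, 0.384], [-0.384, -0.001, 0.923], [0.009, -1.0, 0.003]]
wrist_force: [0.1, -0.7, -0.5]
gripper_width: 16.5
```

```bash
python3 - <<'E'
from h import *
p,d=shot('w5',["slim_carton_mid","round_tin_mid"])
plan([391.8,297.8,120],96.3)
E
```

```text
slim_carton_mid 0.93 [323. 255.] 3409 z [188.5 193.2 194. ] [615.5 250.9] [51.6 17.8] -22.8 mean [612.4 252.3 193.2]
round_tin_mid 0.91 [323. 189.] 1919 z [72.3 81.6 82.6] [614.  252.1] [43.  34.1] 66.5 mean [614.  252.1  81.7]
clock 7.5 pos [616.3 250.9 180.5] jaw 66.9 q [  1.  31. -40.  94.  22.  62.  21.] w 16.0 F [-0.1  0.5 -0.3] tilt [ 0.008 -1.     0.003]
shift now-frame cm [-22.54   5.85  -4.52] turn y -29.4 (alt 150.6 )
shift after-turn cm [-21.8    6.05   7.12]
full rotvec deg [ -0.  -29.4   0.5]
```

View pics/w5.png

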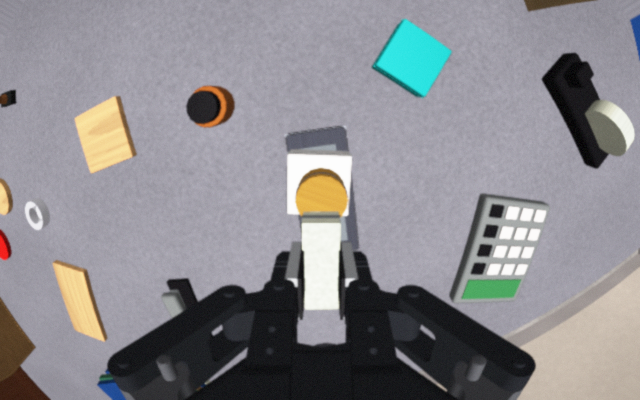

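Request:
move_arm:
  steps: [0,0,0,0,-9.8,0,1,0,0,0,0,-9.8,0,1,0,0,0,0,-9.8,0,1,-5.4,1,1.8,0,0,0,1,-5.4,1.5,1.8,0,0,0,1,-5.4,1.5,1.8,0,0,0,1,-5.4,1,1.7,0,0,0,1,0,0,0,0,0,0,1,0,0,0,0,0,0,1]

```text
clock: 8.62
eef_pos: [388.5, 300.1, 126.8]
orientation: [[0.997, 0.01, -0.081], [0.081, -0.001, 0.997], [0.01, -1.0, -0.001]]
wrist_force: [0.9, 0.1, -0.2]
gripper_width: 16.4
```

```bash
python3 - <<'E'
from h import *
p,d=shot('w6',["slim_carton_mid","slim_plinth"])
plan([391.8,297.8,16],96.3)
E
```

```text
slim_carton_mid 0.66 [320. 253.] 3496 z [134.1 139.4 140.2] [388.  299.9] [51.5 18.1] 4.7 mean [384.6 299.6 139.4]
clock 8.78 pos [388.9 300.  126.6] jaw 94.7 q [ -2.  22. -51. 119.  23.  49.  28.] w 16.5 F [ 1.  -0.1 -0.3] tilt [ 0.009 -1.    -0.001]
shift now-frame cm [ 0.17 11.07 -0.23] turn y -1.6 (alt 178.4 )
shift after-turn cm [ 0.27 11.06 -0.25]
full rotvec deg [ 0.1 -1.6  0.5]
```

View pics/w6.png

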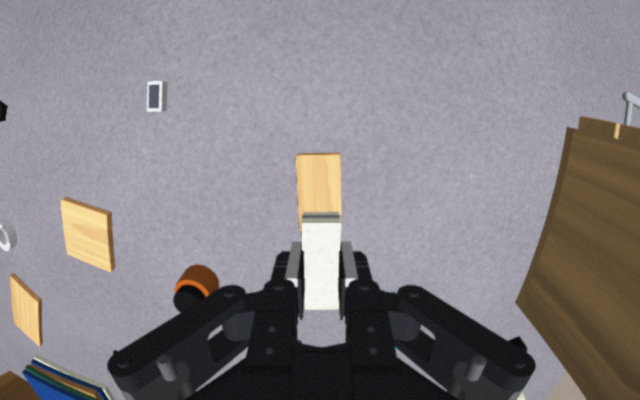

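Request:
move_arm:
  steps: [0.2,4,-0.2,0,-1.6,0.5,1,0,4,0,0,0,0,1,0,1.5,0,0,0,0,1,0,0,0,0,0,0,1,0,0,0,0,0,0,1]

```text
clock: 9.4
eef_pos: [396.2, 298.5, 31.1]
orientation: [[0.995, 0.003, -0.101], [0.101, 0.001, 0.995], [0.003, -1.0, 0.001]]
wrist_force: [-0.3, -0.3, -0.8]
gripper_width: 16.4
```

```bash
python3 - <<'E'
from h import *
p,d=shot('w7',["slim_carton_mid","slim_plinth"])
plan([391.8,297.8,15.8],96.3)
E
```

```text
slim_carton_mid 0.55 [321. 254.] 3427 z [39.6 43.7 44.5] [395.8 298.3] [51.4 18. ] 5.9 mean [392.4 297.9  43.7]
slim_plinth 0.58 [325. 199.] 3531 z [10.6 11.7 12.6] [376.5 296.3] [41.7 38.7] 6.0 mean [370.4 295.7  11.7]
clock 9.55 pos [396.2 298.4  31.1] jaw 95.8 q [ -8.  31. -44. 122.  34.  40.  21.] w 16.5 F [0.3 0.1 0.8] tilt [ 0.004 -1.     0.001]
shift now-frame cm [-0.45  1.53 -0.01] turn y -0.5 (alt 179.5 )
shift after-turn cm [-0.45  1.53 -0.01]
full rotvec deg [-0.1 -0.5  0.2]
```

Request:
move_arm:
  steps: [-0.4,1,0,0,0,0,1,0,0.45,0,0,0,0,1,0,0,0,0,0,0,1,0,0,0,0,0,0,1]

```text
clock: 10.05
eef_pos: [392.4, 298.0, 16.4]
orientation: [[0.995, 0.005, -0.101], [0.101, 0.002, 0.995], [0.005, -1.0, 0.001]]
wrist_force: [-0.4, 1.0, -0.1]
gripper_width: 16.0
```

```bash
python3 - <<'E'
from h import *
plan([391.8,297.8,15.8],96.3)
E
```

```text
clock 10.05 pos [392.4 298.   16.4] jaw 95.8 q [ -9.  32. -43. 122.  36.  39.  19.] w 16.0 F [-0.4  1.  -0.1] tilt [ 0.005 -1.     0.001]
shift now-frame cm [-0.06  0.06 -0.02] turn y -0.5 (alt 179.5 )
shift after-turn cm [-0.06  0.06 -0.02]
full rotvec deg [-0.1 -0.5  0.3]
```

Request:
move_arm:
  steps: [0,0,0,0,0,0,3,0,0,0,0,0,0,6,0,-1,0,0,0,0,8.5,0,-4,0,0,0,0,8.5,0,-6,0,0,0,0,8.5,0,-6,0,0,0,0,8.5,0,0,0,0,0,0,8.5]

```text
clock: 10.92
eef_pos: [390.6, 298.6, 194.0]
orientation: [[0.995, 0.004, -0.104], [0.104, 0.002, 0.995], [0.004, -1.0, 0.002]]
wrist_force: [-0.4, 0.5, -0.9]
gripper_width: 85.2
```

```bash
python3 - <<'E'
from h import *
p,d=shot('w8',["slim_carton_mid","slim_plinth"])
plan([617,250,190],66)
E
```

```text
slim_carton_mid 0.87 [322. 174.] 826 z [26.7 27.8 28.6] [391.  298.3] [49.1 17.4] 5.6 mean [390.1 297.9  27.8]
slim_plinth 0.73 [312. 170.] 1396 z [10.6 11.8 12.7] [390.8 298.1] [70.5 38.8] 6.1 mean [387.  297.1  11.7]
slim_plinth 0.53 [ 40. 284.] 1613 z [ 4.3 10.9 11.9] [ 655.8 -209.6] [153.4  77.4] -30.0 mean [ 648.2 -202.9   10.9]
clock 11.07 pos [389.2 296.7 189.5] jaw 95.9 q [  3.  17. -56. 115.  17.  56.  35.] w 85.0 F [-0.8 -0.3 -1.1] tilt [-0.002 -1.    -0.001]
shift now-frame cm [22.18 -0.09 -7.  ] turn y 29.9 (alt -150.1 )
shift after-turn cm [22.71 -0.05  5.  ]
full rotvec deg [ 0.1 29.9 -0.1]
```

View pics/w8.png

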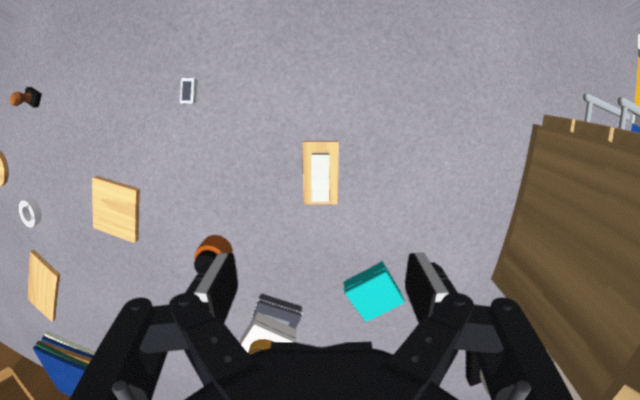

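The carton sits centred on its plinth (320,175), within 1 mm and parallel. Next the round tin.

Request:
move_arm:
  steps: [0,0,0,0,10,0,8.5,0,0,0,0,10,0,8.5,0,0,0,0,10,0,8.5,5.6,0,1.2,0,0,0,8.5,5.6,0,1.2,0,0,0,8.5,5.6,0,1.2,0,0,0,8.5,5.4,0,1.2,0,0,0,8.5,0,0,0,0,0,0,8.5,0,0,0,0,0,0,8.5]

```text
clock: 12.2
eef_pos: [610.3, 243.4, 173.0]
orientation: [[0.908, -0.022, 0.418], [-0.418, -0.01, 0.908], [-0.016, -1.0, -0.019]]
wrist_force: [-0.6, 1.1, -0.7]
gripper_width: 84.9
```

```bash
python3 - <<'E'
from h import *
p,d=shot('w9',["round_tin_mid","square_box_mid","oblong_tin_mid"])
plan([617,250,120],66)
E
```

```text
round_tin_mid 0.73 [338. 204.] 2450 z [74.4 81.7 82.6] [618.6 250.3] [42.9 42.9] 64.4 mean [617.6 250.4  81.7]
square_box_mid 0.86 [422.  62.] 3755 z [21.9 27.8 28.9] [536.7 381.4] [58.7 58.7] 37.2 mean [536.7 379.8  27.9]
square_box_mid 0.62 [323. 172.] 2016 z [47.3 51.6 52.7] [613.7 249.7] [57.8 57.8] -24.9 mean [600.7 251.3  51.6]
oblong_tin_mid 0.57 [344. 234.] 3344 z [22.5 23.8 24.8] [633.5 247. ] [134.   60.6] -14.7 mean [638.  248.   23.8]
clock 12.4 pos [610.6 243.5 174.6] jaw 65.3 q [  2.  32. -41.  94.  23.  64.  20.] w 85.2 F [0.4 0.4 0.7] tilt [-0.014 -1.    -0.018]
shift now-frame cm [0.39 5.44 0.96] turn y -0.7 (alt 179.3 )
shift after-turn cm [0.32 5.46 0.86]
full rotvec deg [ 1.  -0.7 -0.8]
```

View pics/w9.png

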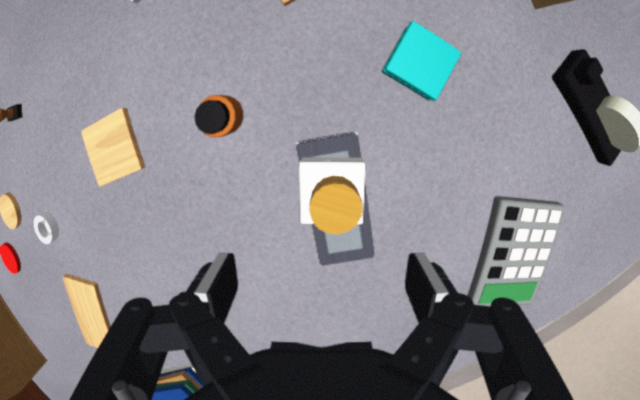

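Request:
move_arm:
  steps: [0.4,3,1,1,-0.7,-0.8,8.5,0,4,0,0,0,0,8.5,0,0,0,0,0,0,8.5,0,0,0,0,0,0,8.5]

```text
clock: 12.9
eef_pos: [617.4, 252.7, 106.8]
orientation: [[0.915, 0.005, 0.404], [-0.404, 0.001, 0.915], [0.004, -1.0, 0.003]]
wrist_force: [0.3, 0.1, 0.4]
gripper_width: 85.2
```

```bash
python3 - <<'E'
from h import *
plan([618.6,250.3,56],65.5)
E
```

```text
clock 12.9 pos [617.4 252.7 106.8] jaw 66.2 q [  0.  36. -39.  97.  27.  56.  17.] w 85.2 F [0.3 0.1 0.4] tilt [ 0.004 -1.     0.003]
shift now-frame cm [ 0.19  5.08 -0.18] turn y 0.7 (alt -179.3 )
shift after-turn cm [ 0.21  5.08 -0.17]
full rotvec deg [-0.2  0.7  0.2]
```

Request:
move_arm:
  steps: [0.2,2.5,-0.2,0,0,0,8.5,0,2.3,0,0,0,0,8.5,0,0,0,0,0,0,8.5,0,0,0,0,0,0,6,0,0,0,0,0,0,5,0,0,0,0,0,0,4,0,0,0,0,0,0,3,0,0,0,0,0,0,3,0,0,0,0,0,0,3]

```text
clock: 14.02
eef_pos: [620.6, 251.0, 61.0]
orientation: [[0.915, 0.01, 0.404], [-0.404, 0.003, 0.915], [0.008, -1.0, 0.007]]
wrist_force: [0.0, 1.3, -1.4]
gripper_width: 41.9
```

```bash
python3 - <<'E'
from h import *
p,d=shot('w10',["round_tin_mid","square_box_mid"])
plan([618.6,250.3,180],65.5)
E
```

```text
round_tin_mid 0.65 [ 35. 158.] 4196 z [ 6.5 11.6 12.5] [464.5  27.8] [79.5 76.3] 81.0 mean [466.   33.9  11.5]
square_box_mid 0.83 [461.  37.] 7315 z [19.4 27.8 28.8] [536.9 381. ] [58.4 58.2] 37.6 mean [541.3 377.   27.8]
square_box_mid 0.76 [307. 200.] 5169 z [37.2 51.5 52.5] [601.9 254.8] [58.5 32.1] 66.4 mean [596.3 255.4  51.6]
clock 14.18 pos [620.6 251.1  61. ] jaw 66.2 q [ -1.  39. -38.  99.  29.  52.  16.] w 42.2 F [-0.3  0.2 -1.3] tilt [ 0.008 -1.     0.007]
shift now-frame cm [ -0.05 -11.91  -0.07] turn y 0.7 (alt -179.3 )
shift after-turn cm [ -0.15 -11.9   -0.15]
full rotvec deg [-0.4  0.7  0.5]
```

View pics/w10.png

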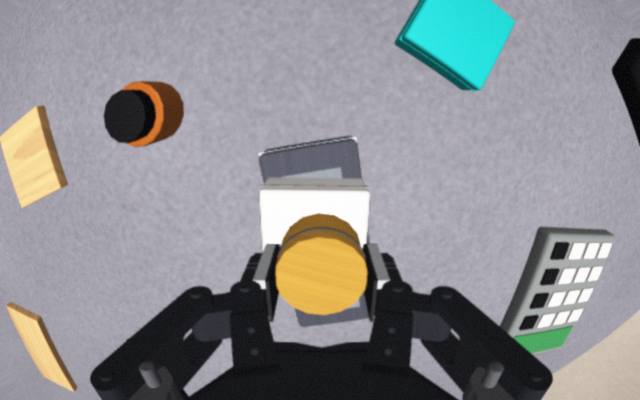

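Request:
move_arm:
  steps: [0,-1,0,0,0,0,3,0,-3,0,0,0,0,3,0,-5,0,0,0,0,3,0,-4,0,0,0,0,3,0,0,0,0,8,0,3,0,0,0,0,10,0,3,0,0,0,0,10,0,3,0,0,0,0,10,0,3,0,0,0,0,8,0,3]

```text
clock: 15.3
eef_pos: [619.0, 251.7, 201.6]
orientation: [[0.323, 0.013, 0.946], [-0.946, 0.006, 0.323], [-0.001, -1.0, 0.014]]
wrist_force: [-0.1, 0.6, -1.3]
gripper_width: 42.3
```

```bash
python3 - <<'E'
from h import *
p,d=shot('w11',["round_tin_mid","square_box_mid","oblong_tin_mid"])
plan([424.5,-270.5,190],21)
E
```

```text
round_tin_mid 0.93 [322. 267.] 7385 z [207.8 222.8 223.7] [618.3 251.9] [44.2 41.8] -69.9 mean [617.5 254.1 222.9]
square_box_mid 0.79 [286.  33.] 3152 z [26.6 28.  29. ] [537.1 381.8] [58.9 58.1] -52.0 mean [537.8 381.   28. ]
square_box_mid 0.75 [312. 178.] 3486 z [50.4 51.7 52.7] [613.8 249.5] [58.9 58.4] 64.8 mean [613.4 251.2  51.8]
oblong_tin_mid 0.42 [164. 280.] 1805 z [ 8.7 11.6 12.6] [464.3  28. ] [78.5 75.4] 79.8 mean [460.8  36.2  11.6]
clock 15.5 pos [619.  251.7 201.3] jaw 19.4 q [ -4.  28. -32.  94.  17.  62. -22.] w 42.3 F [-0.1  0.3 -1. ] tilt [-0.001 -1.     0.014]
shift now-frame cm [ 42.82   0.6  -35.67] turn y -1.6 (alt 178.4 )
shift after-turn cm [ 41.78   1.13 -36.87]
full rotvec deg [-0.8 -1.6 -0. ]
```

View pics/w11.png

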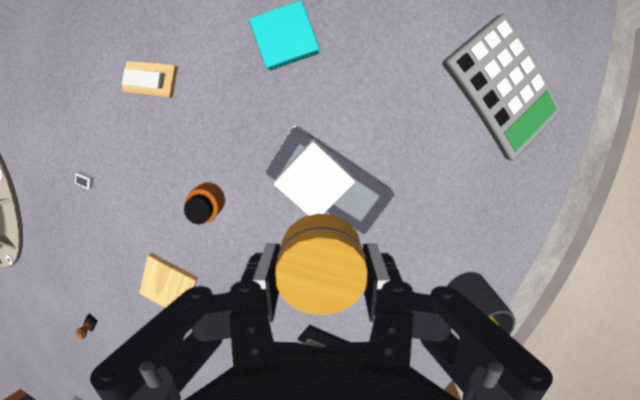

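Request:
move_arm:
  steps: [4.28,0,-3.57,-0.8,0,0,3,4.28,0,-3.57,0,0,0,3,4.28,0,-3.57,0,0,0,3,4.28,0,-3.57,0,0,0,3,4.28,0,-3.57,0,0,0,3,4.28,0,-3.57,0,0,0,3,4.28,0,-3.57,0,0,0,3,4.28,0,-3.57,0,0,0,3,4.28,0,-3.57,0,0,0,3,4,0,-3.3,0,0,0,3,0,0,0,0,0,0,3,0,0,0,0,0,0,3]

```text
clock: 17.0
eef_pos: [428.0, -285.3, 201.3]
orientation: [[0.373, 0.001, 0.928], [-0.928, 0.001, 0.373], [-0.0, -1.0, 0.001]]
wrist_force: [0.6, 0.8, -1.3]
gripper_width: 42.2
```

```bash
python3 - <<'E'
from h import *
p,d=shot('w12',["round_tin_mid","round_plinth","oblong_plinth","tape_roll_mid"])
plan([424.5,-270.5,120],21)
E
```

```text
round_tin_mid 0.87 [323. 266.] 7353 z [208.  222.6 223.4] [ 427.7 -285.1] [44.  42.2] -72.1 mean [ 426.7 -282.7  222.6]
round_plinth 0.97 [236. 198.] 2267 z [10.5 11.8 12.7] [ 342.8 -350.9] [64.1 62.4] 66.8 mean [ 343.3 -349.6   11.7]
round_plinth 0.95 [321. 157.] 2547 z [10.8 11.8 12.8] [ 424.  -270.8] [62.7 61.9] 86.5 mean [ 423.8 -270.3   11.8]
oblong_plinth 0.74 [504. 180.] 5551 z [10.2 11.6 12.5] [ 655.1 -210.6] [150.9  77.3] -29.9 mean [ 647.5 -207.9   11.5]
tape_roll_mid 0.88 [421. 104.] 1216 z [10.  18.5 19.6] [ 492.3 -175.9] [46.7 46. ] -63.9 mean [ 491.7 -176.4   18.5]
clock 17.25 pos [ 428.4 -284.7  201.3] jaw 21.9 q [ 46.  13. -22. 113.   6.  55.  43.] w 42.2 F [-0.2  1.  -0.6] tilt [-0.    -1.     0.001]
shift now-frame cm [-1.46  8.13  0.16] turn y 0.9 (alt -179.1 )
shift after-turn cm [-1.47  8.13  0.15]
full rotvec deg [-0.1  0.9 -0. ]
```

View pics/w12.png

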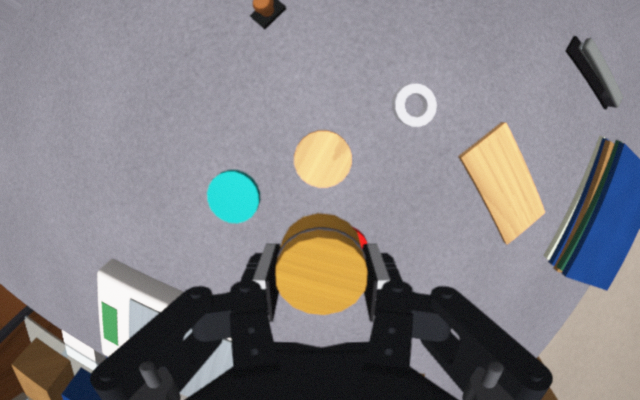

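The wooden disc at (322,158) is round_plinth; the turquoise one (233,196) and the red one behind the tin are not. Descending.

Request:
move_arm:
  steps: [-1.4,3,0.1,0,0,0,3,0,5,0,0,0,0,3,0,5,0,0,0,0,3,0,3,0,0,0,0,3,0,0,0,0,0,0,3,0,0,0,0,0,0,3]

```text
clock: 18.0
eef_pos: [428.1, -268.1, 39.6]
orientation: [[0.38, 0.005, 0.925], [-0.925, -0.001, 0.38], [0.003, -1.0, 0.005]]
wrist_force: [1.2, -0.3, -0.4]
gripper_width: 42.0
```

```bash
python3 - <<'E'
from h import *
plan([424.2,-270.7,21],21)
E
```

```text
clock 18.0 pos [ 428.1 -268.1   39.6] jaw 22.4 q [ 41.  25. -19. 121.  14.  35.  34.] w 42.0 F [ 1.2 -0.3 -0.4] tilt [ 0.003 -1.     0.005]
shift now-frame cm [ 0.09  1.86 -0.47] turn y 1.4 (alt -178.6 )
shift after-turn cm [ 0.1   1.86 -0.46]
full rotvec deg [-0.3  1.4  0.2]
```

Request:
move_arm:
  steps: [0.1,0.9,-0.45,-0.3,0,0.2,3,0,0.8,0,0,0,0,3,0,0,0,0,0,0,3,0,0,0,0,0,0,3]

```text
clock: 18.5
eef_pos: [425.7, -272.0, 24.3]
orientation: [[0.38, 0.003, 0.925], [-0.925, -0.002, 0.38], [0.003, -1.0, 0.002]]
wrist_force: [-0.6, -0.1, -1.3]
gripper_width: 42.2
```

```bash
python3 - <<'E'
from h import *
shot('w13',['round_tin_mid'])
plan([424.2,-270.7,21],21)
E
```

```text
round_tin_mid 0.6 [322. 268.] 7269 z [31.6 45.6 46.4] [ 425.2 -271.4] [43.7 42.1] -71.6 mean [ 424.1 -269.4   45.6]
clock 18.6 pos [ 425.7 -272.    24.3] jaw 22.3 q [ 41.  27. -18. 122.  15.  34.  34.] w 42.0 F [-0.   0.7 -0.6] tilt [ 0.003 -1.     0.002]
shift now-frame cm [-0.18  0.33 -0.09] turn y 1.3 (alt -178.7 )
shift after-turn cm [-0.17  0.33 -0.09]
full rotvec deg [-0.1  1.3  0.2]
```

Request:
move_arm:
  steps: [-0.15,0.35,-0.1,0,0,0,3,0,0,0,0,0,0,3,0,0,0,0,0,0,3,0,0,0,0,0,0,5,0,0,0,0,0,0,6.5,0,0,0,0,0,0,8.5,0,-2,0,0,0,0,8.5,0,-5,0,0,0,0,8.5,0,-6,0,0,0,0,8.5,0,-5,0,0,0,0,8.5,0,0,0,0,0,0,8.5,0,0,0,0,0,0,8.5]

```text
clock: 20.1
eef_pos: [423.3, -270.1, 206.1]
orientation: [[0.381, 0.002, 0.925], [-0.925, -0.002, 0.381], [0.002, -1.0, 0.001]]
wrist_force: [0.4, -0.3, 0.5]
gripper_width: 84.6
```

```bash
python3 - <<'E'
from h import *
shot('w14',['round_tin_mid','round_plinth','oblong_plinth'])
plan([613.8,249.5,200],65)
E
```

```text
round_tin_mid 0.73 [320. 177.] 1476 z [38.8 41.7 42.6] [ 422.9 -270.1] [42.5 42.3] 86.9 mean [ 423.  -269.6   41.7]
round_plinth 0.64 [318. 153.] 972 z [10.5 11.8 13. ] [ 422.4 -269.6] [62.2 60.3] 37.3 mean [ 419.5 -261.3   11.8]
round_plinth 0.58 [237. 207.] 2136 z [10.3 11.7 12.7] [ 342.1 -350.4] [64.2 62.2] 18.9 mean [ 343.2 -349.2   11.7]
oblong_plinth 0.62 [497. 191.] 5419 z [10.1 11.5 12.5] [ 655.5 -210.9] [152.5  77. ] -29.9 mean [ 647.4 -207.6   11.5]
clock 20.3 pos [ 423.2 -269.8  205.3] jaw 22.4 q [ 46.  11. -23. 114.   5.  55.  42.] w 85.2 F [-0.8  0.6  0.5] tilt [ 0.001 -1.     0.001]
shift now-frame cm [-40.76   0.53  37.41] turn y -42.6 (alt 137.4 )
shift after-turn cm [-4.67  0.53 55.12]
full rotvec deg [ -0.  -42.6   0.1]
```

View pics/w14.png

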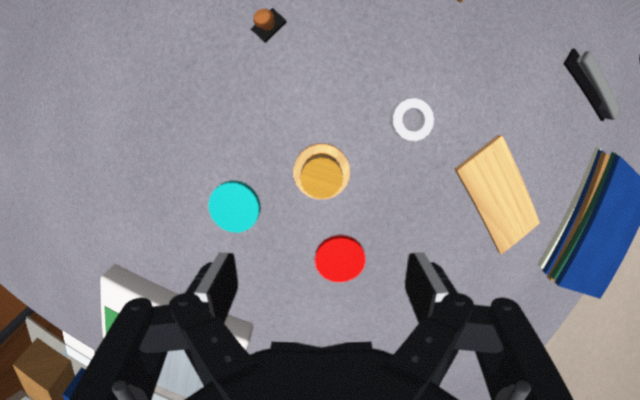

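The round tin is within 1 mm of its plinth centre. Returning to the pile for the square box.

Request:
move_arm:
  steps: [-4.08,0,3.74,0,0,0,8.5,-4.08,0,3.74,0,0,0,8.5,-4.08,0,3.74,0,0,0,8.5,-4.08,0,3.74,0,0,0,8.5,-4.08,0,3.74,0,0,0,8.5,-4.08,0,3.74,0,0,0,8.5,-4.08,0,3.74,0,0,0,8.5,-4.08,0,3.74,0,0,0,8.5,-4.08,0,3.74,0,0,0,8.5,-3.6,0,3.3,0,0,0,8.5]

```text
clock: 21.55
eef_pos: [614.7, 255.0, 194.8]
orientation: [[0.373, -0.013, 0.928], [-0.928, 0.001, 0.373], [-0.006, -1.0, -0.012]]
wrist_force: [-0.5, -0.7, 0.5]
gripper_width: 85.1
```

Request:
move_arm:
  steps: [0,0,0,0,-9,0,8.5,0,0,0,0,-9,0,8.5,0,0,0,0,-9,0,8.5,0,0,0,0,-9,0,8.5,0,0,0,0,-6,0,8.5,0,0,0,0,0,0,8.5,0,0,0,0,0,0,8.5]

```text
clock: 22.42
eef_pos: [611.1, 261.0, 185.2]
orientation: [[0.91, -0.027, 0.415], [-0.415, 0.001, 0.91], [-0.025, -1.0, -0.01]]
wrist_force: [0.4, -0.1, -0.3]
gripper_width: 84.8
```

```bash
python3 - <<'E'
from h import *
shot('w15',['square_box_mid','oblong_tin_mid'])
plan([613.8,249.5,120],65)
E
```

```text
square_box_mid 0.87 [404.  66.] 3414 z [26.4 27.8 28.9] [536.5 381.4] [59.  58.6] -52.0 mean [536.8 380.1  27.9]
square_box_mid 0.82 [312. 194.] 3824 z [50.4 51.7 52.6] [614.1 249.7] [58.6 58.1] -24.7 mean [612.8 250.2  51.7]
clock 22.57 pos [611.3 261.1 185.7] jaw 65.6 q [  3.  33. -44.  93.  23.  66.  18.] w 84.8 F [ 0.5 -0.1 -0.1] tilt [-0.025 -1.    -0.01 ]
shift now-frame cm [ 0.87  6.56 -0.89] turn y 0.6 (alt -179.4 )
shift after-turn cm [ 0.72  6.57 -0.95]
full rotvec deg [ 0.6  0.6 -1.4]
```

View pics/w15.png

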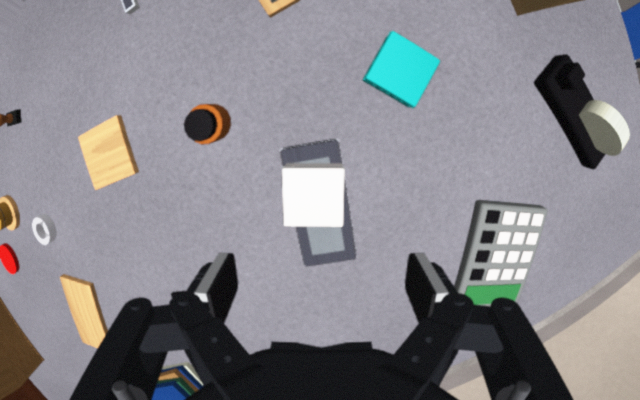

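Request:
move_arm:
  steps: [0.75,2,-0.9,0.6,0.4,-1.4,8.5,0,4,0,0,0,0,8.5,0,2,0,0,0,0,8.5,0,0,0,0,0,0,8.5,0,0,0,0,0,0,8.5]

```text
clock: 23.2
eef_pos: [615.3, 250.8, 106.1]
orientation: [[0.906, 0.004, 0.423], [-0.423, 0.002, 0.906], [0.003, -1.0, 0.003]]
wrist_force: [-1.0, -0.1, -0.1]
gripper_width: 85.0
```

```bash
python3 - <<'E'
from h import *
shot('w16',['square_box_mid'])
plan([614,249.6,30],65.2)
E
```

```text
square_box_mid 0.75 [433.  43.] 5806 z [23.2 27.8 28.8] [536.8 381. ] [58.4 58.3] -52.6 mean [537.3 378.8  27.8]
square_box_mid 0.63 [320. 211.] 7099 z [49.9 51.7 52.5] [614.4 249.3] [59.  58.6] -24.3 mean [611.9 250.2  51.7]
clock 23.3 pos [615.3 250.8 106.2] jaw 65.0 q [  2.  36. -41.  97.  28.  57.  15.] w 85.3 F [-0.1  0.9  0.6] tilt [ 0.004 -1.     0.003]
shift now-frame cm [-0.09  7.62 -0.19] turn y -0.2 (alt 179.8 )
shift after-turn cm [-0.07  7.62 -0.17]
full rotvec deg [-0.2 -0.2  0.2]
```

Request:
move_arm:
  steps: [-0.1,3,-0.2,-0.2,0,0.2,8.5,0,3,0,0,0,0,8.5,0,1.8,0,0,0,0,8.5,0,0,0,0,0,0,8.5,0,0,0,0,0,0,8.5]

```text
clock: 23.92
eef_pos: [616.9, 251.0, 31.6]
orientation: [[0.906, 0.007, 0.424], [-0.424, 0.002, 0.906], [0.005, -1.0, 0.005]]
wrist_force: [0.4, 0.1, -0.4]
gripper_width: 85.1
```

```bash
python3 - <<'E'
from h import *
plan([614.2,249.5,28],65.4)
E
```

```text
clock 23.93 pos [616.9 251.   31.6] jaw 64.9 q [ -0.  41. -38.  99.  32.  50.  12.] w 85.1 F [ 0.4  0.1 -0.4] tilt [ 0.005 -1.     0.005]
shift now-frame cm [-0.18  0.36 -0.25] turn y -0.5 (alt 179.5 )
shift after-turn cm [-0.18  0.36 -0.24]
full rotvec deg [-0.3 -0.5  0.3]
```

Request:
move_arm:
  steps: [-0.15,0.3,-0.25,-0.3,-0.5,0.3,8.5,0,0,0,0,0,0,8.5,0,0,0,0,0,0,7,0,0,0,0,0,0,6,0,0,0,0,0,0,5,0,0,0,0,0,0,5,0,0,0,0,0,0,5]

```text
clock: 24.8
eef_pos: [615.6, 249.7, 31.1]
orientation: [[0.91, 0.003, 0.416], [-0.416, 0.001, 0.91], [0.002, -1.0, 0.002]]
wrist_force: [-0.2, 0.0, 1.0]
gripper_width: 56.6
```

```bash
python3 - <<'E'
from h import *
shot('w17',['square_box_mid'])
plan([614.2,249.5,150],65.4)
E
```

```text
square_box_mid 0.93 [484.  38.] 8900 z [16.3 27.7 28.8] [536.9 381.1] [58.6 58.6] -52.3 mean [543.1 375.9  27.8]
square_box_mid 0.64 [321. 260.] 14890 z [43.3 51.6 52.4] [614.3 249.8] [59.4 58.2] -24.5 mean [610.7 251.6  51.7]
clock 24.9 pos [615.6 249.7  31.1] jaw 65.4 q [ -0.  42. -38.  99.  32.  50.  12.] w 56.6 F [0.9 0.9 1.8] tilt [ 0.002 -1.     0.002]
shift now-frame cm [ -0.1  -11.89  -0.06] turn y 0.0 (alt -180.0 )
shift after-turn cm [ -0.12 -11.89  -0.08]
full rotvec deg [-0.1  0.   0.1]
```

View pics/w17.png

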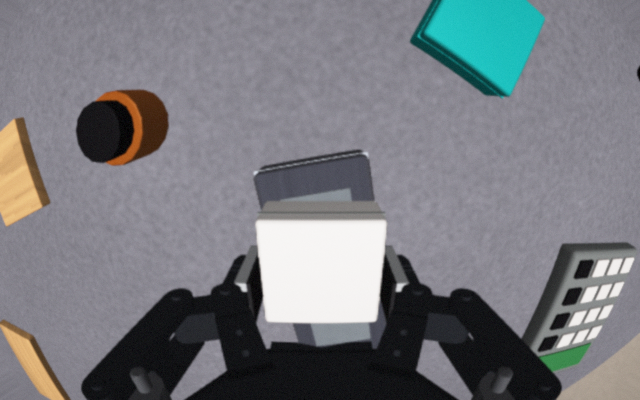

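Request:
move_arm:
  steps: [0,-1,0,0,0,0,5,0,-3,0,0,0,0,5,0,-4,0,0,0,0,5,0,-4,0,0,0,0,5,0,0,0,0,-7.5,0,5,0,0,0,0,-7.5,0,5,0,0,0,0,0,0,5]

```text
clock: 25.78
eef_pos: [614.9, 249.8, 158.4]
orientation: [[0.987, 0.003, 0.159], [-0.159, 0.001, 0.987], [0.003, -1.0, 0.001]]
wrist_force: [-0.7, 0.1, -1.3]
gripper_width: 56.7
```

```bash
python3 - <<'E'
from h import *
shot('w18',['square_box_mid','oblong_tin_mid','square_plinth'])
plan([464.4,28,140],80.4)
E
```

```text
square_box_mid 0.92 [321. 259.] 14657 z [171.  178.9 179.7] [613.6 249.6] [59.  57.8] -9.0 mean [609.5 250.4 179. ]
square_box_mid 0.91 [448.  87.] 4070 z [17.9 27.8 28.9] [536.8 381.1] [58.8 58.8] -52.9 mean [536.6 379.4  27.9]
oblong_tin_mid 0.88 [328. 165.] 4208 z [22.8 24.  25. ] [600.  255.9] [63.9 60.4] -14.2 mean [597.6 256.   24. ]
square_plinth 0.84 [104.  88.] 3648 z [ 9.1 11.7 12.7] [464.2  27.7] [77.6 76.1] 81.3 mean [465.2  31.7  11.7]
clock 25.98 pos [614.7 249.8 157.7] jaw 80.7 q [  5.  35. -47.  95.  28.  62.  31.] w 56.6 F [ 0.3  0.5 -1.2] tilt [ 0.003 -1.     0.001]
shift now-frame cm [-11.26   1.72 -24.31] turn y 0.3 (alt -179.7 )
shift after-turn cm [-11.12   1.77 -24.38]
full rotvec deg [-0.   0.3  0.1]
```

View pics/w18.png

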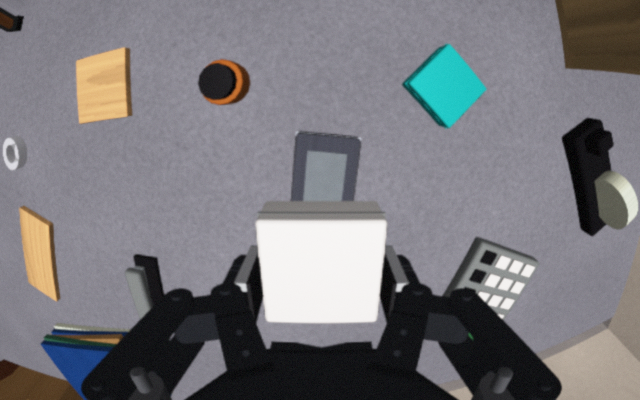

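Request:
move_arm:
  steps: [-2.25,0,-4.87,0,0,0,5,-2.25,0,-4.87,0,0,0,5,-2.25,0,-4.87,0,0,0,5,-2.25,0,-4.87,0,0,0,5,-2.1,0.5,-4.4,0,0,0,5,0,0,0,0,0,0,5,0,0,0,0,0,0,5]

```text
clock: 26.85
eef_pos: [460.4, 26.8, 150.6]
orientation: [[0.985, 0.001, 0.173], [-0.173, -0.0, 0.985], [0.001, -1.0, 0.0]]
wrist_force: [0.5, -0.0, -1.0]
gripper_width: 56.6
```

```bash
python3 - <<'E'
from h import *
shot('w19',['square_box_mid','square_plinth'])
plan([464.4,28,19.5],80.4)
E
```

```text
square_box_mid 0.62 [596. 198.] 1704 z [ 8.2 27.2 28.7] [536.1 379.8] [57.9 57.2] 37.8 mean [533.9 376.1  27.6]
square_box_mid 0.56 [319. 259.] 14791 z [163.2 171.2 172. ] [459.3  26.6] [59.3 58.1] -10.0 mean [455.   27.4 171.2]
square_plinth 0.69 [325. 176.] 4308 z [10.7 11.8 12.7] [451.1  29.8] [76.  50.5] 81.0 mean [450.1  30.1  11.8]
clock 27.0 pos [460.4  27.6 150.3] jaw 80.1 q [ 35.  17. -53. 121.  17.  50.  52.] w 56.6 F [-0.2  0.1 -0.3] tilt [ 0.    -1.     0.001]
shift now-frame cm [ 0.38 13.08  0.1 ] turn y -0.3 (alt 179.7 )
shift after-turn cm [ 0.38 13.08  0.11]
full rotvec deg [-0.  -0.3  0. ]
```

View pics/w19.png

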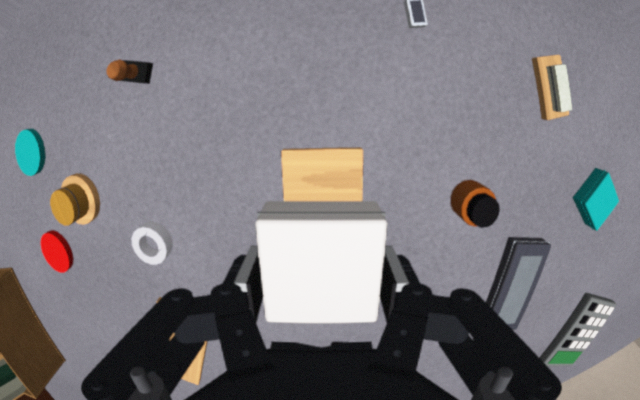

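Request:
move_arm:
  steps: [0.4,4,0.1,0,0,0,5,0,4,0,0,0,0,5,0,3,0,0,0,0,5,0,0,0,0,0,0,5,0,0,0,0,0,0,5]

```text
clock: 27.62
eef_pos: [468.0, 33.1, 38.5]
orientation: [[0.986, 0.003, 0.166], [-0.166, 0.003, 0.986], [0.002, -1.0, 0.004]]
wrist_force: [-0.1, -0.1, -0.9]
gripper_width: 56.7
```

```bash
python3 - <<'E'
from h import *
shot('w20',['square_box_mid'])
plan([465,28,19.5],80.4)
E
```

```text
square_box_mid 0.69 [319. 258.] 14806 z [50.9 59.1 59.9] [466.8  32.9] [59.4 58.1] -9.6 mean [462.5  33.6  59.1]
clock 27.73 pos [468.1  32.6  38.7] jaw 80.4 q [ 26.  28. -44. 125.  31.  39.  40.] w 56.9 F [ 0.2  0.3 -1.3] tilt [ 0.003 -1.     0.004]
shift now-frame cm [-0.24  1.92 -0.51] turn y -0.0 (alt 180.0 )
shift after-turn cm [-0.23  1.92 -0.5 ]
full rotvec deg [-0.2 -0.   0.2]
```

Request:
move_arm:
  steps: [-0.25,1,-0.5,-0.2,0,0.2,5,0,0.7,0,0,0,0,5,0,0,0,0,0,0,5,0,0,0,0,0,0,5]

```text
clock: 28.22
eef_pos: [465.6, 27.1, 22.1]
orientation: [[0.986, 0.002, 0.168], [-0.168, -0.001, 0.986], [0.002, -1.0, -0.001]]
wrist_force: [0.1, 0.3, -1.0]
gripper_width: 56.8
```

```bash
python3 - <<'E'
from h import *
shot('w21',['square_box_mid'])
plan([465,28,19.2],80.4)
E
```

```text
square_box_mid 0.73 [320. 259.] 14804 z [34.6 42.7 43.5] [464.3  27.1] [58.9 58.4] -9.4 mean [460.3  27.7  42.8]
clock 28.32 pos [465.7  27.1  22.2] jaw 80.3 q [ 25.  29. -43. 125.  34.  37.  38.] w 57.0 F [ 0.3  0.3 -1.1] tilt [ 0.002 -1.    -0.   ]
shift now-frame cm [-0.08  0.3   0.07] turn y -0.1 (alt 179.9 )
shift after-turn cm [-0.08  0.3   0.07]
full rotvec deg [ 0.  -0.1  0.1]
```

Request:
move_arm:
  steps: [0,0.3,0.05,0,0,0,5,0,0,0,0,0,0,5,0,0,0,0,0,0,5,0,0,0,0,0,0,6.5,0,0,0,0,0,0,7.5,0,0,0,0,0,0,8.5,0,-2,0,0,0,0,8.5,0,-5,0,0,0,0,8.5,0,-6,0,0,0,0,8.5,0,-5,0,0,0,0,8.5,0,0,0,0,0,0,8.5,0,0,0,0,0,0,8.5]

```text
clock: 29.82
eef_pos: [464.8, 28.2, 204.0]
orientation: [[0.986, 0.001, 0.167], [-0.167, -0.001, 0.986], [0.001, -1.0, -0.001]]
wrist_force: [-0.7, 0.0, 0.3]
gripper_width: 84.9
```

```bash
python3 - <<'E'
from h import *
shot('w22',['square_box_mid','square_plinth','oblong_tin_mid'])
plan([634,247,190],75)
E
```

```text
square_box_mid 0.94 [574. 185.] 1547 z [ 9.5 27.4 28.7] [536.  380.8] [59.4 58.5] 38.1 mean [534.6 377.6  27.6]
square_box_mid 0.77 [319. 174.] 3079 z [38.6 39.7 40.7] [464.1  27.5] [58.  57.7] 80.4 mean [463.1  27.7  39.8]
square_plinth 0.95 [317. 147.] 1229 z [10.5 11.7 12.7] [463.3  27. ] [76.4 75.9] 80.4 mean [448.3  27.7  11.7]
oblong_tin_mid 0.58 [498. 258.] 3300 z [11.4 23.8 24.9] [630.1 247.4] [128.5  61.8] -14.0 mean [623.1 245.6  23.8]
clock 30.02 pos [464.6  28.6 203.4] jaw 80.4 q [ 39.  13. -56. 117.  13.  56.  57.] w 85.0 F [ 1.   0.1 -0. ] tilt [-0.001 -1.     0.   ]
shift now-frame cm [13.07  1.33 24.35] turn y 5.4 (alt -174.6 )
shift after-turn cm [10.71  1.34 25.48]
full rotvec deg [-0.   5.4 -0.1]
```

View pics/w22.png

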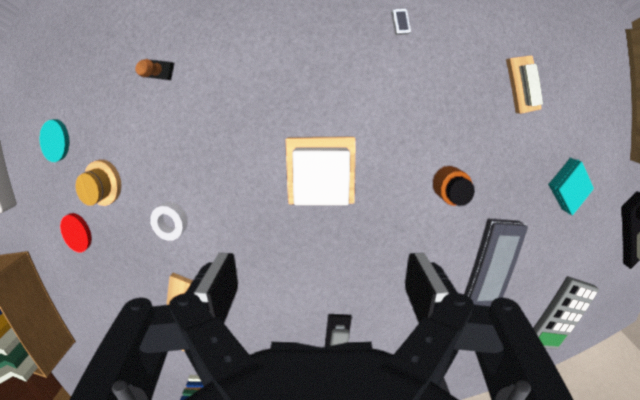

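The box is centred and parallel (464,27.5, both at 80.4°). Last, the oblong tin.

Request:
move_arm:
  steps: [2.6,0,4.87,0,0,0,8.5,2.6,0,4.87,0,0,0,8.5,2.6,0,4.87,0,0,0,8.5,2.6,0,4.87,0,0,0,8.5,2.4,0.5,4.5,0,0,0,8.5,0,0,0,0,5.4,0,8.5,0,0,0,0,0,0,8.5,0,0,0,0,0,0,8.5]

```text
clock: 31.02
eef_pos: [633.2, 248.8, 185.8]
orientation: [[0.965, -0.016, 0.261], [-0.261, -0.004, 0.965], [-0.014, -1.0, -0.008]]
wrist_force: [0.4, 0.2, -0.1]
gripper_width: 85.1
```

```bash
python3 - <<'E'
from h import *
shot('w23',['oblong_tin_mid'])
plan([633.5,247,100],75)
E
```

```text
oblong_tin_mid 0.92 [324. 175.] 7076 z [22.9 24.  25. ] [633.5 247.3] [132.1  60.7] -14.5 mean [629.4 248.2  24. ]
clock 31.12 pos [633.5 248.4 186.2] jaw 74.8 q [  6.  35. -48.  91.  28.  68.  27.] w 85.0 F [-0.8 -0.9 -0. ] tilt [-0.014 -1.    -0.008]
shift now-frame cm [ 0.16  8.62 -0.07] turn y -0.2 (alt 179.8 )
shift after-turn cm [ 0.04  8.62 -0.13]
full rotvec deg [ 0.4 -0.2 -0.8]
```

View pics/w23.png

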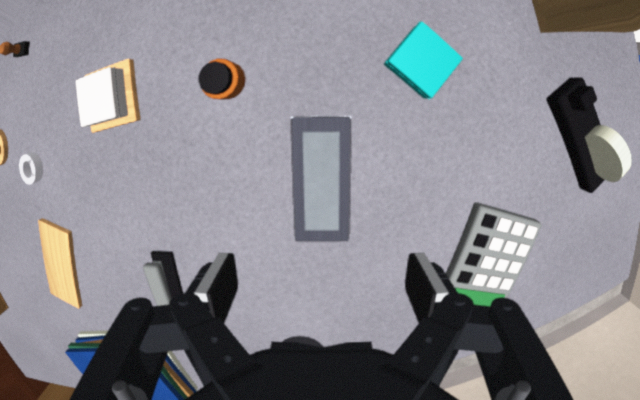

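Request:
move_arm:
  steps: [0.1,4,-0.1,0.4,-0.5,-0.8,8.5,0,5,0,0,0,0,8.5,0,4,0,0,0,0,8.5,0,0,0,0,0,0,8.5,0,0,0,0,0,0,8.5]

```text
clock: 31.75
eef_pos: [635.9, 244.3, 57.1]
orientation: [[0.967, 0.006, 0.253], [-0.253, 0.0, 0.967], [0.006, -1.0, 0.002]]
wrist_force: [0.7, 0.2, 0.8]
gripper_width: 85.3
```

```bash
python3 - <<'E'
from h import *
shot('w24',['oblong_tin_mid'])
plan([633.5,247.2,6],75.4)
E
```

```text
oblong_tin_mid 0.87 [329. 206.] 18475 z [23.  24.  24.9] [633.8 247.1] [133.5  60.6] -14.7 mean [625.3 249.3  24. ]
clock 31.85 pos [636.  244.1  57.2] jaw 75.3 q [  4.  42. -44.  96.  35.  55.  22.] w 84.9 F [-0.5  0.   0.8] tilt [ 0.006 -1.     0.002]
shift now-frame cm [-0.35  5.12  0.23] turn y -0.1 (alt 179.9 )
shift after-turn cm [-0.32  5.12  0.24]
full rotvec deg [-0.1 -0.1  0.4]
```

Request:
move_arm:
  steps: [-0.3,2,0.25,0,0,0.4,8.5,0,2,0,0,0,0,8.5,0,1,0,0,0,0,8.5,0,0,0,0,0,0,8.5,0,0,0,0,0,0,8.5]

```text
clock: 32.48
eef_pos: [634.6, 248.0, 6.0]
orientation: [[0.967, 0.002, 0.253], [-0.253, 0.003, 0.967], [0.001, -1.0, 0.003]]
wrist_force: [-0.0, -0.5, 0.5]
gripper_width: 84.8
```

```bash
python3 - <<'E'
from h import *
plan([633.8,247.1,5],75.3)
E
```

```text
clock 32.48 pos [634.6 248.    6. ] jaw 75.3 q [  2.  46. -42.  97.  38.  51.  20.] w 84.8 F [-0.  -0.5  0.5] tilt [ 0.001 -1.     0.003]
shift now-frame cm [-0.06  0.1  -0.11] turn y 0.0 (alt -180.0 )
shift after-turn cm [-0.06  0.1  -0.11]
full rotvec deg [-0.2  0.   0.1]
```

Request:
move_arm:
  steps: [0,0,0,0,0,0,7,0,0,0,0,0,0,6,0,0,0,0,0,0,5,0,0,0,0,0,0,5,0,0,0,0,0,0,5,0,0,0,0,0,0,5,0,-1,0,0,0,0,5,0,-1,0,0,0,0,5,0,0,0,0,0,0,5]

```text
clock: 33.6
eef_pos: [635.3, 248.1, 29.0]
orientation: [[0.967, 0.003, 0.253], [-0.253, 0.003, 0.967], [0.002, -1.0, 0.004]]
wrist_force: [-0.8, -0.1, -1.0]
gripper_width: 58.3
```

```bash
python3 - <<'E'
from h import *
shot('w25',['oblong_tin_mid'])
plan([633.8,247.1,160],75.3)
E
```

```text
oblong_tin_mid 0.58 [324. 225.] 27213 z [44.7 45.7 46.5] [626.3 250.2] [116.8  60.6] -14.6 mean [615.4 252.8  45.6]
clock 33.7 pos [634.9 247.8  28.1] jaw 75.3 q [  3.  44. -43.  97.  36.  53.  21.] w 58.2 F [ 0.2  0.7 -2.3] tilt [ 0.002 -1.     0.003]
shift now-frame cm [ -0.07 -13.19  -0.06] turn y 0.0 (alt -180.0 )
shift after-turn cm [ -0.09 -13.19  -0.1 ]
full rotvec deg [-0.2  0.   0.1]
```

View pics/w25.png

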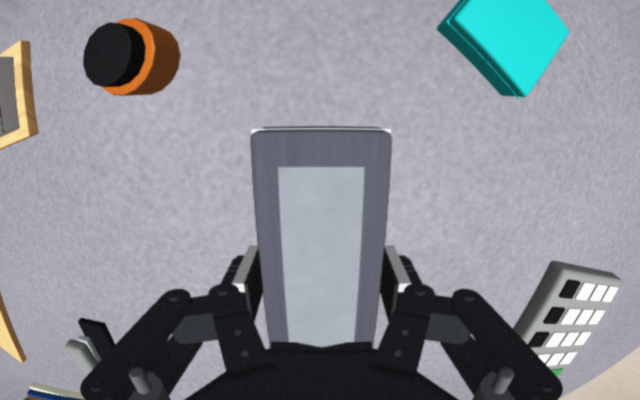

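Request:
move_arm:
  steps: [0,-2,0,0,0,0,5,0,-4,0,0,0,0,5,0,-4,0,0,0,0,5,0,-3,0,0,0,0,5,0,0,0,0,5,0,5,0,0,0,0,5,0,5,0,0,0,0,5.3,0,5,0,0,0,0,0,0,5]

```text
clock: 34.7
eef_pos: [634.1, 248.8, 171.2]
orientation: [[0.864, 0.006, 0.504], [-0.504, 0.005, 0.864], [0.002, -1.0, 0.007]]
wrist_force: [0.4, -0.1, -2.4]
gripper_width: 58.7
```

```bash
python3 - <<'E'
from h import *
shot('w26',['oblong_tin_mid','oblong_plinth'])
plan([655.3,-210.7,160],60)
E
```

```text
oblong_tin_mid 0.64 [324. 224.] 27421 z [186.9 187.9 188.7] [625.9 252.8] [116.9  60.9] -30.1 mean [616.5 258.5 187.8]
oblong_plinth 0.72 [ 40. 244.] 590 z [ 2.7 14.6 18.9] [ 495.  -173.7] [47.3 44.9] -65.7 mean [ 494.6 -170.9   16.4]
oblong_plinth 0.63 [ 89. 319.] 1992 z [ 7.  11.2 12.1] [ 655.3 -209.3] [150.   77.9] -30.4 mean [ 645.1 -200.8   11.1]
clock 34.85 pos [634.2 248.7 170.5] jaw 59.8 q [  4.  35. -45.  92.  26.  64.  13.] w 58.4 F [-0.3 -0.  -2.4] tilt [ 0.002 -1.     0.007]
shift now-frame cm [ 24.92   0.84 -38.65] turn y -0.2 (alt 179.8 )
shift after-turn cm [ 24.8    1.05 -38.73]
full rotvec deg [-0.4 -0.2  0.1]
```

Request:
move_arm:
  steps: [3.1,0,-4.83,0,0,0,5,3.1,0,-4.83,0,0,0,5,3.1,0,-4.83,0,0,0,5,3.1,0,-4.83,0,0,0,5,3.1,0,-4.83,0,0,0,5,3.1,0,-4.83,0,0,0,5,3.1,0,-4.83,0,0,0,5,2.8,0,-4.4,0,0,0,5,0,0,0,0,0,0,5,0,0,0,0,0,0,5]

```text
clock: 36.1
eef_pos: [656.6, -217.8, 167.2]
orientation: [[0.873, 0.003, 0.487], [-0.487, 0.008, 0.873], [-0.001, -1.0, 0.009]]
wrist_force: [-0.8, 1.4, -2.6]
gripper_width: 58.6
```

```bash
python3 - <<'E'
from h import *
shot('w27',['oblong_tin_mid','oblong_plinth','tape_roll_mid'])
plan([655.3,-210.7,80],60)
E
```

```text
oblong_tin_mid 0.64 [324. 225.] 27627 z [182.8 183.9 184.7] [ 649.2 -214.1] [118.6  61. ] -29.2 mean [ 638.8 -208.5  183.8]
oblong_plinth 0.76 [326. 113.] 1935 z [10.9 11.9 12.8] [ 601.  -179.5] [75.8 23.7] 61.0 mean [ 600.8 -179.8   11.9]
tape_roll_mid 0.68 [274.  30.] 1350 z [10.9 18.6 19.8] [ 496.9 -177.8] [46.5 39.6] 57.0 mean [ 497.1 -177.4   18.6]
clock 36.3 pos [ 656.8 -217.1  167.4] jaw 60.9 q [ 42.  35. -42.  91.  25.  64.  55.] w 58.4 F [-0.1 -0.4 -1.7] tilt [-0.001 -1.     0.008]
shift now-frame cm [-0.44  8.74  0.42] turn y 0.9 (alt -179.1 )
shift after-turn cm [-0.45  8.74  0.48]
full rotvec deg [-0.5  0.9 -0. ]
```

View pics/w27.png

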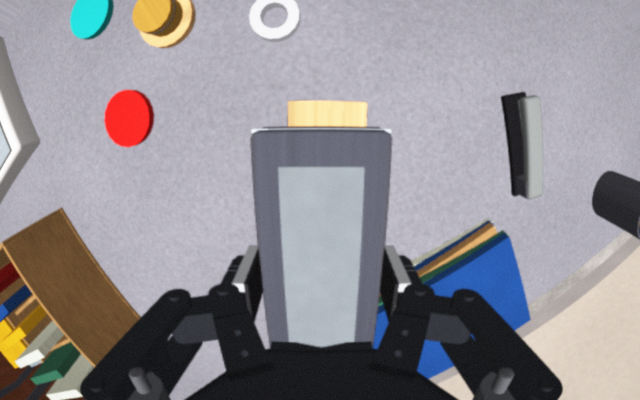

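Request:
move_arm:
  steps: [-0.35,4,0.5,-0.5,0.9,0,5,0,4,0,0,0,0,5,0,3.5,0,0,0,0,5,0,0,0,0,0,0,5,0,0,0,0,0,0,5]

```text
clock: 36.92
eef_pos: [658.9, -205.5, 53.0]
orientation: [[0.869, 0.003, 0.494], [-0.494, -0.0, 0.869], [0.003, -1.0, 0.001]]
wrist_force: [0.3, -0.3, -1.2]
gripper_width: 58.3
```

```bash
python3 - <<'E'
from h import *
shot('w28',['oblong_plinth'])
s=env.get_state(); d=np.load('w28.npz')['d']
r=[x for x in env.regions_of('wrist','oblong_tin_mid')][0]
P,_=wpts(d,r['pixels'],s); P=P[abs(P[:,2]-np.median(P[:,2]))<4]
A=np.c_[P[:,:2]-s['eef_pos'][:2],np.ones(len(P))]; print('plane',np.linalg.lstsq(A,P[:,2],rcond=None)[0], rect(P[:,:2]))
plan([656.2,-210,19],60)
E
```

```text
oblong_plinth 0.86 [308. 116.] 2309 z [10.9 11.8 12.7] [ 596.4 -176.5] [76.5 14.7] 62.1 mean [ 595.3 -176.4   11.8]
plane [ 2.89553763e-03 -4.42040272e-03  6.97466109e+01] (array([ 650.8, -201.8]), array([117.3,  60.4]), -29.6)
clock 37.08 pos [ 658.7 -206.2   53. ] jaw 60.3 q [ 39.  42. -38.  95.  31.  54.  49.] w 58.4 F [-0.3 -0.3 -1.9] tilt [ 0.004 -1.     0.001]
shift now-frame cm [-0.04  3.4  -0.46] turn y 0.3 (alt -179.7 )
shift after-turn cm [-0.03  3.4  -0.45]
full rotvec deg [-0.1  0.3  0.2]
```

Request:
move_arm:
  steps: [0,1.5,-0.45,0,0,0,5,0,1.5,0,0,0,0,5,0,0,0,0,0,0,5,0,0,0,0,0,0,5]

```text
clock: 37.58
eef_pos: [656.8, -211.2, 22.0]
orientation: [[0.869, 0.005, 0.496], [-0.496, -0.002, 0.869], [0.005, -1.0, 0.001]]
wrist_force: [0.4, -0.1, -2.1]
gripper_width: 58.6
```

```bash
python3 - <<'E'
from h import *
shot('w29',['oblong_tin_mid','oblong_plinth'])
plan([656.2,-210,19],60)
E
```

```text
oblong_tin_mid 0.7 [327. 224.] 27424 z [37.5 38.6 39.4] [ 648.6 -207.2] [117.3  60.7] -29.7 mean [ 638.9 -201.5   38.5]
oblong_plinth 0.68 [334. 118.] 3651 z [11.  11.8 12.7] [ 655.  -210.3] [148.2  76.4] -29.9 mean [ 609.1 -179.3   11.8]
clock 37.73 pos [ 656.8 -211.2   22.3] jaw 60.3 q [ 38.  44. -37.  96.  32.  51.  48.] w 58.3 F [-0.6 -0.2 -2.4] tilt [ 0.006 -1.     0.001]
shift now-frame cm [-0.12  0.33  0.07] turn y 0.3 (alt -179.7 )
shift after-turn cm [-0.11  0.33  0.07]
full rotvec deg [-0.1  0.3  0.3]
```

View pics/w29.png

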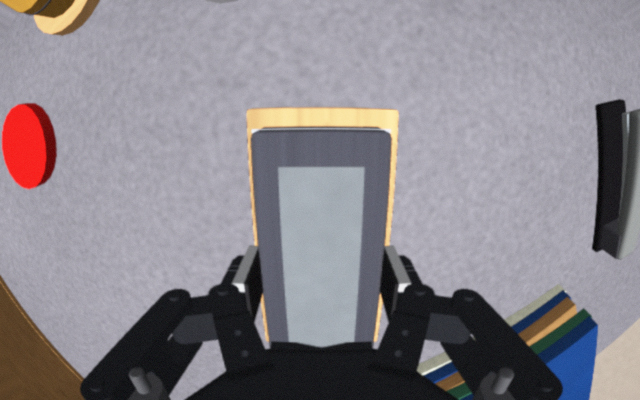

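Request:
move_arm:
  steps: [-0.1,0.28,0.05,0,0,0,5,0,0,0,0,0,0,5,0,0,0,0,0,0,5,0,0,0,0,0,0,6.5,0,0,0,0,0,0,7.5,0,0,0,0,0,0,8.5,0,-2,0,0,0,0,8.5,0,-5,0,0,0,0,8.5,0,-6,0,0,0,0,8.5,0,-5,0,0,0,0,8.5,0,0,0,0,0,0,8.5,0,0,0,0,0,0,8.5]

```text
clock: 39.22
eef_pos: [655.9, -208.8, 212.8]
orientation: [[0.869, 0.01, 0.494], [-0.494, -0.003, 0.869], [0.01, -1.0, 0.003]]
wrist_force: [0.4, 0.0, -0.2]
gripper_width: 85.1
```

```bash
python3 - <<'E'
from h import *
shot('w30',['oblong_tin_mid','oblong_plinth','tape_roll_mid','round_tin_mid','round_plinth'])
p,d=env.grab_frame('top'); cv2.imwrite('pics/top1.png',p[:,:,::-1])
for n in ('ink_jar_mid','tape_roll_mid'):
  for r in env.regions_of('top',n)[:2]:
    P=deproj('top',d,r['pixels']); print(n,r['confidence'],P.mean(0).round(),*rect(P[:,:2]))
plan([656.2,-210,220],60)
E
```

```text
oblong_tin_mid 0.65 [322. 168.] 6792 z [34.8 36.  37. ] [ 655.7 -210.3] [133.8  60.2] -29.6 mean [ 652.6 -208.4   36. ]
oblong_plinth 0.69 [271.  26.] 1198 z [ 8.4 18.6 19.9] [ 494.  -175.5] [46.2 46.2] 15.0 mean [ 494.3 -175.8   18.7]
oblong_plinth 0.67 [290. 146.] 1640 z [10.8 11.8 12.8] [ 655.1 -210.3] [148.9  76.6] -29.9 mean [ 636.8 -199.8   11.8]
tape_roll_mid 0.62 [269.  23.] 1174 z [11.4 18.6 19.9] [ 493.7 -176. ] [46.8 46.5] 57.3 mean [ 494.2 -175.9   18.7]
round_tin_mid 0.64 [169.  28.] 1361 z [24.1 41.7 42.9] [ 424. -270.] [43.3 42.5] 15.2 mean [ 425.3 -269.6   41.8]
round_plinth 0.95 [108.  25.] 1411 z [ 7.8 11.8 13. ] [ 344.6 -350.2] [61.7 61.1] -87.7 mean [ 345.7 -349.2   11.8]
round_plinth 0.89 [188.  39.] 851 z [ 5.8 11.7 13. ] [ 430.2 -267.8] [62.7 50.2] -59.4 mean [ 436.5 -264.7   11.7]
ink_jar_mid 0.44 [498. 174.  38.] [498.9 175.7] [40.  33.3] -59.4
tape_roll_mid 0.76 [ 489. -175.   18.] [ 490.6 -174.4] [43.  42.3] 47.7
clock 39.67 pos [ 656.  -208.6  211.4] jaw 60.4 q [ 42.  32. -43.  89.  23.  67.  55.] w 85.0 F [0.3 0.6 0.3] tilt [ 0.009 -1.     0.003]
shift now-frame cm [ 0.1  -0.86 -0.11] turn y 0.4 (alt -179.6 )
shift after-turn cm [ 0.09 -0.86 -0.11]
full rotvec deg [-0.2  0.4  0.5]
```

View pics/w30.png

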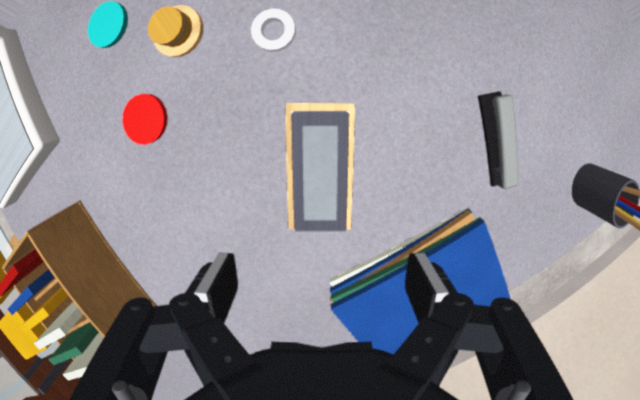

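View pics/top1.png

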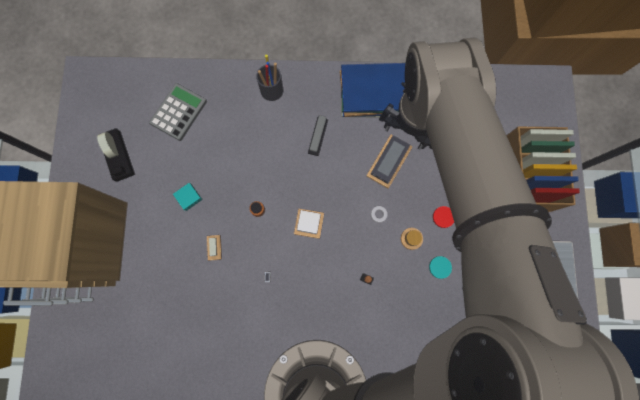

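All four packs are centred on their own plinths, and the jar and tape roll are where they started. Handing in.

```bash
python3 -c "
from plant import env
s=env.get_state(); print(s['wrist_force'],s['dq'].max() if hasattr(s['dq'],'max') else s['dq'])
print(env.job_done())"
```

```text
[0.26054174 0.57652515 0.26919153] 0.07084741827305009
the job is handed in; nothing more can be done
None
```

I unstacked the pile from the top down and stood each pack on its own wooden plinth. The red and turquoise discs and the turquoise box were left alone. The job was handed in at about 40 s, with no verdict returned.

| Pack | Offset from plinth centre | Angle to plinth sides | Measured top height |
|---|---|---|---|
| Slim carton | about 0.3 mm | about 0.5° | 27.8 mm (28 expected) |
| Round tin | about 1 mm | not needed | 41.7 mm (42 expected) |
| Square box | about 1 mm | about 0° | 39.7 mm (40 expected) |
| Oblong tin | about 0.6 mm | about 0.3° | 36.0 mm (36 expected) |

- **Packs:** the numbers come from wrist-camera looks after each release. The top heights show each pack resting flat on its plinth. The last top picture showed all four still in place.
- **Bystanders:** the ink jar and tape roll measured within about 3 mm of their first readings.
- **Robot at hand-in:** it was clear of everything, with the tool tip about 210 mm up and the wrist force below 1 N.
- **Disagreements:**
  - The detectors sometimes gave a wrong name, such as the tape roll or another plinth as `oblong_plinth`. I rejected those by size, height and the picture.
  - The oblong tin sat about 1 mm lower in the grip than first reckoned, and I allowed for that when setting it down.

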